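# Close down the topping station

## Task

Close the topping station for the night: stand every shaker that is still in a well upright in the grey tray, put a lid on each of the three wells and press it down until it is level and flush with the rim. When all three wells are closed, turn the thermostat knob so that its pointer is on the zero bar. Leave everything else on the bench where it is.

Things in the scene. Friction and masses are not known exactly. Their poses are not given: they have to be found in the camera images.
- station: fixed white and grey topping station, 150 mm (x) x 440 mm (y), rim 75 mm above the bench. Origin on its underside below the middle of three wells in a row along y, 110 mm apart; it spans y -175 to +265 mm, the last 90 mm being a flat grey panel with the thermostat knob. Each well: mouth 110 (x) x 90 mm (y), floor 20 mm above the bench, a black rubber seal (frame, opening 84 x 64 mm) in the mouth
- thermostat (a joint): thermostat knob turning about a vertical axis on the control panel, rad: 0 = its pointer is on the long zero bar on the side towards the robot (station's -x); grows clockwise seen from above; starts between 1.4 and 2.5 and can turn from -0.6 to 2.7, so there is no stop at zero
- knob_grip (a point): point on the knob axis, 105 mm above the bench, turning with the knob. The grip is an upright bar 12 mm thick (point y) and 30 mm tall, top 115 mm above the bench, on a disc 44 mm across with its top 85 mm above the bench; the bar reaches 31 mm from the axis at its pointer end (point -x, white line on top), 17 mm at the other
- tray: grey open tray fixed to the bench, 220 mm (x) x 85 mm (y) x 30 mm tall outside, walls and floor 4 mm, origin at the centre of its underside
- well0 (a point): well at the -y end: mouth centre, at the height of a fully pressed lid's underside (64 mm above the bench, 11 mm below the rim); axes as the station's. The stiff seal starts 6 mm above this point, so a lid laid on it stands 6 mm proud of the rim; a push of about 12 N slides seal and lid 6 mm down, flush with the rim, where they stay
- well1 (a point): well in the middle: mouth centre, at the height of a fully pressed lid's underside (64 mm above the bench, 11 mm below the rim); axes as the station's. The stiff seal starts 6 mm above this point, so a lid laid on it stands 6 mm proud of the rim; a push of about 12 N slides seal and lid 6 mm down, flush with the rim, where they stay
- well2 (a point): well at the +y end, next to the knob: mouth centre, at the height of a fully pressed lid's underside (64 mm above the bench, 11 mm below the rim); axes as the station's. The stiff seal starts 6 mm above this point, so a lid laid on it stands 6 mm proud of the rim; a push of about 12 N slides seal and lid 6 mm down, flush with the rim, where they stay
- lid0: flat rectangular metal lid, one of three alike that fit any well: plate 104 mm (x) x 84 mm (y) x 11 mm thick, with an upright black bar handle on its centre 44 mm long (x), 14 mm thick (y) and 25 mm tall, its top 36 mm above the underside; 0.12 kg; origin at the centre of the plate's underside, z up
- lid1: flat rectangular metal lid, one of three alike that fit any well: plate 104 mm (x) x 84 mm (y) x 11 mm thick, with an upright black bar handle on its centre 44 mm long (x), 14 mm thick (y) and 25 mm tall, its top 36 mm above the underside; 0.12 kg; origin at the centre of the plate's underside, z up
- lid2: flat rectangular metal lid, one of three alike that fit any well: plate 104 mm (x) x 84 mm (y) x 11 mm thick, with an upright black bar handle on its centre 44 mm long (x), 14 mm thick (y) and 25 mm tall, its top 36 mm above the underside; 0.12 kg; origin at the centre of the plate's underside, z up
- shaker0: metal topping shaker, round, 48 mm across and 85 mm tall, straight sides, stands in a well at the start; origin at the centre of its underside, z up. Two or three shakers are present
- shaker1: metal topping shaker, round, 48 mm across and 85 mm tall, straight sides, stands in a well at the start; origin at the centre of its underside, z up. Two or three shakers are present
- shaker2: metal topping shaker, round, 48 mm across and 85 mm tall, straight sides, stands in a well at the start; origin at the centre of its underside, z up. Two or three shakers are present
- nozzle_a: small steel piping nozzle standing on its wide end, 42 mm tall, 28 mm across at the foot; not part of the job
- nozzle_b: small steel piping nozzle like nozzle_a; not part of the job
- bowl: white bowl, 124 mm across, 50 mm tall; not part of the job
- scraper: steel bench scraper lying flat, 100 x 130 mm, 24 mm tall at its white grip; not part of the job
- palette_knife: spatula with a dark wooden handle lying flat, 280 mm long; not part of the job
Not all that is in view belongs to the job. Leave any blue look-alike of the lid1 alone.

How it is judged:
On the way, in this order (a step that is already met when the one before it is completed fails the run):
1. all three wells are closed by lids pressed flush (((horizontal distance between lid0 and well0 below 0.007 m and z of lid0 in the frame of well0 between -0.003 and 0.0028 m and angle between lid0's own z axis and vertical below 0.05 rad and angle between the x axis of lid0 and the x axis of station, either way round below 0.12 rad) or (horizontal distance between lid1 and well0 below 0.007 m and z of lid1 in the frame of well0 between -0.003 and 0.0028 m and angle between lid1's own z axis and vertical below 0.05 rad and angle between the x axis of lid1 and the x axis of station, either way round below 0.12 rad) or (horizontal distance between lid2 and well0 below 0.007 m and z of lid2 in the frame of well0 between -0.003 and 0.0028 m and angle between lid2's own z axis and vertical below 0.05 rad and angle between the x axis of lid2 and the x axis of station, either way round below 0.12 rad)) and ((horizontal distance between lid0 and well1 below 0.007 m and z of lid0 in the frame of well1 between -0.003 and 0.0028 m and angle between lid0's own z axis and vertical below 0.05 rad and angle between the x axis of lid0 and the x axis of station, either way round below 0.12 rad) or (horizontal distance between lid1 and well1 below 0.007 m and z of lid1 in the frame of well1 between -0.003 and 0.0028 m and angle between lid1's own z axis and vertical below 0.05 rad and angle between the x axis of lid1 and the x axis of station, either way round below 0.12 rad) or (horizontal distance between lid2 and well1 below 0.007 m and z of lid2 in the frame of well1 between -0.003 and 0.0028 m and angle between lid2's own z axis and vertical below 0.05 rad and angle between the x axis of lid2 and the x axis of station, either way round below 0.12 rad)) and ((horizontal distance between lid0 and well2 below 0.007 m and z of lid0 in the frame of well2 between -0.003 and 0.0028 m and angle between lid0's own z axis and vertical below 0.05 rad and angle between the x axis of lid0 and the x axis of station, either way round below 0.12 rad) or (horizontal distance between lid1 and well2 below 0.007 m and z of lid1 in the frame of well2 between -0.003 and 0.0028 m and angle between lid1's own z axis and vertical below 0.05 rad and angle between the x axis of lid1 and the x axis of station, either way round below 0.12 rad) or (horizontal distance between lid2 and well2 below 0.007 m and z of lid2 in the frame of well2 between -0.003 and 0.0028 m and angle between lid2's own z axis and vertical below 0.05 rad and angle between the x axis of lid2 and the x axis of station, either way round below 0.12 rad))), for 0.2 s.
2. after that, the thermostat pointer is on zero (value of joint thermostat between -0.1 and 0.1 rad), for 0.2 s.
At the end, for the whole second after the job is handed in: Every well is closed by a lid pressed flush (within 7 mm of the centre, tilt under 0.05 rad, underside within 2.8 mm of its seated height); every shaker stands upright in the tray (tilt under 0.12 rad); the pointer is within 0.1 rad of zero; all at rest (all of step 1 and all of step 2 and x of shaker0 in the frame of tray between -0.1 and 0.1 m and y of shaker0 in the frame of tray between -0.035 and 0.035 m and z of shaker0 in the frame of tray between 0 and 0.009 m and angle between each of shaker0, shaker1, shaker2's own z axis and vertical below 0.12 rad and linear speed of each of shaker0, shaker1, shaker2, lid0, lid1, lid2 below 0.03 m/s and x of shaker1 in the frame of tray between -0.1 and 0.1 m and y of shaker1 in the frame of tray between -0.035 and 0.035 m and z of shaker1 in the frame of tray between 0 and 0.009 m and x of shaker2 in the frame of tray between -0.1 and 0.1 m and y of shaker2 in the frame of tray between -0.035 and 0.035 m and z of shaker2 in the frame of tray between 0 and 0.009 m); the robot touches nothing.
It fails at once if the nozzle_a is shifted by more than 6 cm (distance of nozzle_a from where it was at the start of the episode above 0.06 m).
It fails at once if the nozzle_b is shifted by more than 6 cm (distance of nozzle_b from where it was at the start of the episode above 0.06 m).
It fails at once if the bowl is shifted by more than 6 cm (distance of bowl from where it was at the start of the episode above 0.06 m).
It fails at once if the scraper is shifted by more than 6 cm (distance of scraper from where it was at the start of the episode above 0.06 m).
It fails at once if the palette_knife is shifted by more than 6 cm (distance of palette_knife from where it was at the start of the episode above 0.06 m).
Of shaker0, shaker1, shaker2 only 2 to 3 are there at a start; the rules pass over those that are not, and their reading is None.
At some moment in a run one of lid0, lid1, lid2 may be knocked a few centimetres aside while the robot is not near it.
It also fails if it takes over 200 s, if anything falls off the work surface, if the arm or the gripper's body presses on something with over 40 N, if the wrist force passes 120 N, or if a joint passes its speed limit or range.

## Robot

A 6-joint arm with a two-finger parallel gripper is mounted at the origin on the work surface. World frame = base frame: x ahead of the robot, y to its left, z up, the work surface at z = 0. Lengths are in m, angles in rad, forces in N, time in s.
With the tool pointing down it reaches from about 0.35 to 0.775 m from the base axis. Payload 5.5 kg.
Tool frame: the origin (TCP) lies midway between the tips of the shut fingers; the grasp point (between the pads) lies 19 mm behind it; z points along the fingers, y is the line along which they close (so a half turn about z gives the same grasp; the last joint's range is limited). The gripper opens to 85 mm and grips with 20 to 120 N. Pads are 22 mm wide; open, the fingers measure 114 mm over their backs; the gripper's body (76 mm by 85 mm) begins 54 mm behind the grasp point. The pads swing forward as they close: fully open they stand 13 mm farther back than shut.
Start: joints at [1.01, 0.313, 0.046, 1.304, 0, 1.431], TCP at [0.235, 0.525, 0.231] pointing down, gripper open.
Joint ranges: [-2.76, 2.76], [-0.86, 1.69], [-1.03, 1.26], [-2.2, 2.34], [-1.47, 1.5], [-3.14, 3.14]. Speed limits (rad/s): [2.57, 2.57, 3.14, 3.14, 3.14, 3.14].

## Interface

Orientations are given as [roll, pitch, yaw] about the fixed x, y, z axes, in that order (R = Rz(yaw) Ry(pitch) Rx(roll)).
In Python, from cell import env gives the robot as it stands.
- The arm moves only by the tool carry_out, never from a script. Its argument "increments" is a list of rows, each an object of numbers: "wx", "wy", "wz": the turn, a rotation vector about the tool's x, y, z in rad; "dx", "dy", "dz": the shift along the tool's x, y, z in units of 25 mm (1.0 is 25 mm); "grip": the closure, from 0 (fully open) to 1 (shut). A call has 1 to 20 rows; each row is the pose to reach, as a shift and turn from the pose commanded when the call began, along the tool's axes at that moment; what a row does not reach only later rows make up. A row lasts 1/10 s, in which the tool goes at most 50 mm and 8.59 degrees, less where a joint would pass 70% of its speed; a pose out of reach is approached as far as the arm can. A call with a gripper value outside its range is refused whole. The fingers move at their own pace and stop on an object; "newtons" is the grip in N (left out, the last holds). Time passes only in rows, so rows that repeat a pose let the fingers close. It gives the time, the measured TCP pose, the force, the opening and the grip force at its end, in the units of the state.
- env.get_state(): the state, without advancing time (a new reading comes with each control period).
- env.capture(name): name is "side" or "top"; returns a dict with "pixels" (400x640x3 uint8, blue, green, red), "fovy" (degrees; the focal length in pixels is half the picture's height over the tangent of half this angle, whatever the lens; pixels are square), "cx", "cy" (the principal point, pixels), "pose" (4x4, takes a point from camera to world coordinates). Camera axes: x right, y down, z forward; pixel columns grow to the right and rows downward; lengths in m; the calibration is good to about 2 mm. A picture is of the moment at which its call begins. There is no depth.
- env.job_done(): hands the job in; it is judged then, once.
Trained networks look in a picture, given as the dict that the camera call returned (one of the last four; its "shot" number tells which), for a name from the list of things; names that differ only in an ending like _2 or _b are one class to them, and where a whole thing is asked for, a point or a joint stands for the part that bears it (a point fixed in the world has none). Each returns a list of dicts, best first, with "p" (0 to 1); they miss things now and then, are a little off and sometimes report something else, mostly with a low value. They report only what shows in the picture. A call takes as long as a camera call. They do not tell look-alikes from the thing itself.
- env.regions_of(picture, name): "pixels" (400x640 bool, what is visible of it) and "box" ([left, top, width, height] in pixels, round what is visible of it).
- env.spot_point(picture, name): "at" ([column, row] in pixels: a listed point, or the origin of a listed thing).
The state is a dict: "t": time; "joint_positions": joint angles; "dq": joint speeds; "tau": joint torques, N m; "eef_pos": TCP position; "ee_rot": TCP orientation; "contact_force": force on the tool from outside, world axes, zero at the start; "moment": the same for the moment, N m; "finger_gap": finger opening in m; "gripper_force": force on a finger pad.
Only numpy, scipy, OpenCV 4.12 (cv2) and the standard library are available. Lean on these libraries where they do the work, as an engineer would, in place of code of your own. Each camera call takes 0.05 s, during which the arm holds its last target. There are 200 camera calls.

## Working session

There is one attempt and no reset: what is moved stays moved. The work goes in short steps, Python scripts to look and compute and a tool call to move; the robot and the scene stay as the last step left them, time stands still between calls to the robot, and variables do not carry over. Pictures are saved under pics/ and viewed, at most 14 in all, crops included, and the job is handed in when it is done.

Besides the shell and the picture viewer there is one more tool, called as name(argument=value, ...), one argument or row to a line, values as JSON. carry_out: Moves the arm, as the interface text tells. Its arguments: {"type":"object","properties":{"increments":{"type":"array"},"newtons":{"type":"number"}},"required":["increments"]}

```bash
ls; mkdir -p pics
cat > h.py <<'E'
from cell import env
import numpy as np, cv2
from scipy.spatial.transform import Rotation as Rn
def ray(c,uv):
    f=200/np.tan(np.radians(c['fovy'])/2)
    P=np.array(c['pose']); d=P[:3,:3]@np.array([(uv[0]-c['cx'])/f,(uv[1]-c['cy'])/f,1]); return P[:3,3],d
def at(c,uv,z):
    o,d=ray(c,uv); return o+d*(z-o[2])/d[2]
def proj(c,p):
    f=200/np.tan(np.radians(c['fovy'])/2)
    P=np.array(c['pose']); q=P[:3,:3].T@(np.array(p)-P[:3,3]); return np.array([q[0]/q[2]*f+c['cx'],q[1]/q[2]*f+c['cy']])
E
python3 - <<'E'
from h import *
s=env.get_state(); print(s)
for n in('top','side'):
    c=env.capture(n); cv2.imwrite(f'pics/{n}0.png',np.array(c['pixels'])); print(n,c['fovy'],c['cx'],c['cy'],np.round(c['pose'],3).tolist(),c.keys())
    for k,z in dict(station=0,knob_grip=.105,tray=0,well0=.064,well1=.064,well2=.064,lid0=0,shaker0=.02,bowl=0,nozzle_a=0,scraper=0,palette_knife=0).items():
        for r in env.spot_point(c,k): print(k,np.round(r['at'],1),round(r['p'],2),np.round(at(c,r['at'],z),3))
E
```

```text
pics
{'t': 0.0, 'joint_positions': array([1.01038561e+00, 3.13989418e-01, 4.49757536e-02, 1.30358447e+00,
       7.21762704e-06, 1.43121188e+00]), 'dq': array([-0.00049188, -0.00105134, -0.00149118, -0.00035235,  0.00041205,
        0.00171266]), 'tau': array([ 3.62112432e-04, -4.80629218e+01,  2.98530954e+01,  1.94987759e-02,
       -2.41244379e-04, -6.27611083e-07]), 'eef_pos': array([0.23462329, 0.52440046, 0.23041379]), 'ee_rot': array([-3.13980938e+00, -2.57835501e-04,  2.72076615e+00]), 'contact_force': array([ 0.35725131,  1.14502504, -0.53082656]), 'moment': array([ 0.10893205,  0.0064648 , -0.00465951]), 'gripper_force': 0.0, 'finger_gap': 0.0854282605157909}
top 51.67708002553224 323.60324592638636 207.4452912234503 [[-0.012, -0.983, 0.184, 0.21], [-1.0, 0.011, -0.005, -0.024], [0.003, -0.184, -0.983, 1.394], [0.0, 0.0, 0.0, 1.0]] dict_keys(['pixels', 'fovy', 'cx', 'cy', 'pose', 'shot'])
station [342.7 170.5] 0.81 [ 0.602 -0.099  0.   ]
station [442.3 201.5] 0.57 [ 0.488 -0.44   0.   ]
station [339.9 162.2] 0.48 [ 0.633 -0.09   0.   ]
station [282.6 217.6] 0.18 [0.438 0.109
[... 2086 characters left out ...]
0.12  0.   ]
lid0 [327.1 239.8] 0.72 [ 0.436 -0.097 -0.   ]
lid0 [275.4 335.1] 0.7 [ 0.18  -0.304  0.   ]
lid0 [344.5 291.3] 0.56 [ 0.386 -0.276 -0.   ]
shaker0 [400.4 232.7] 0.91 [ 0.621 -0.192  0.02 ]
shaker0 [324.6 237.5] 0.66 [ 0.425 -0.103  0.02 ]
shaker0 [376.6 211.3] 0.55 [ 0.612 -0.085  0.02 ]
shaker0 [359.7 191. ] 0.51 [0.619 0.019 0.02 ]
shaker0 [267.3 163.1] 0.2 [0.426 0.299 0.02 ]
bowl [415.7 323.1] 0.87 [ 0.486 -0.438  0.   ]
nozzle_a [342.9 262. ] 0.64 [ 0.433 -0.19  -0.   ]
nozzle_a [320.7 149. ] 0.44 [0.637 0.306 0.   ]
scraper [451.2 279.1] 0.65 [ 0.648 -0.378 -0.   ]
palette_knife [321.8 131.4] 0.59 [0.697 0.406 0.   ]
palette_knife [265.2 161.2] 0.55 [ 0.433  0.339 -0.   ]
```

Run:
```python
import cv2
a=cv2.imread('pics/top0.png')[110:330,180:480]; cv2.imwrite('pics/top1.png',cv2.resize(a,None,fx=2.66,fy=2.66,interpolation=cv2.INTER_CUBIC))
a=cv2.imread('pics/side0.png')[110:370,210:490]; cv2.imwrite('pics/side1.png',cv2.resize(a,None,fx=2.3,fy=2.3,interpolation=cv2.INTER_CUBIC))
```

```text
(no output)
```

View pics/top1.png

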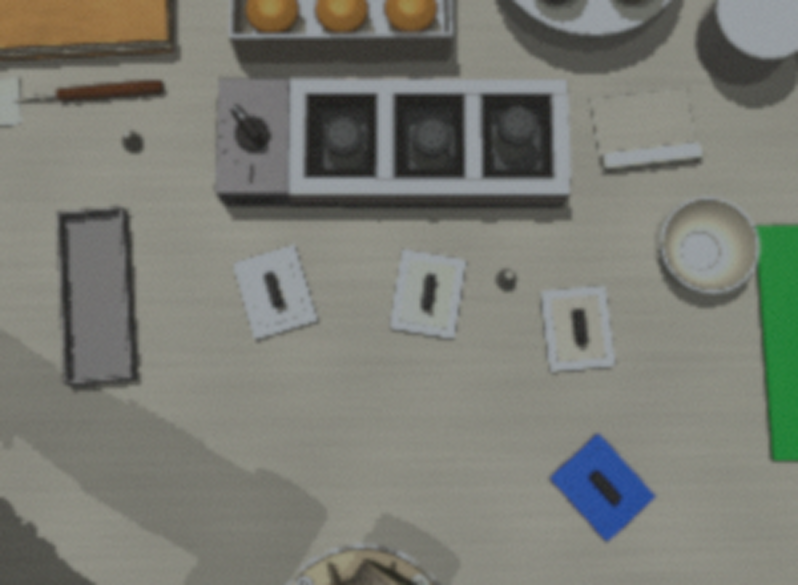

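View pics/side1.png

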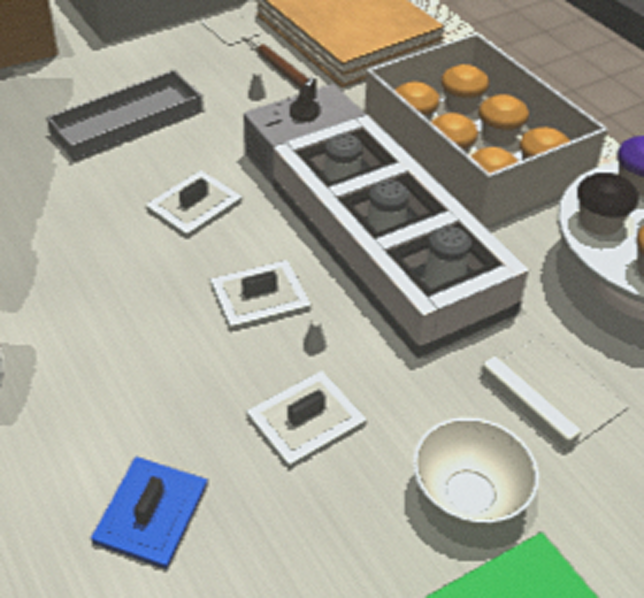

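The top crop (full-image pixels) shows the station at about (262–393, 140–185) with a shaker in each well at (307,163), (338,163) and (372,160). The knob is at (275,160), pointing up and left, and the tray is at (218,222). The white lids are at (283,220), (341,220) and (398,233).
- Could be taken for a lid: the blue look-alike at (407,293), the scraper at (424,158), which is white too, and the bowl at (446,204). I choose the three white plates with black bars.
- Could be taken for a shaker: the nozzles at (231,164) and (370,215).

Next I refine the poses by fitting projected edges in both cameras.

```bash
cat >> h.py <<'E'
from scipy.optimize import minimize
def box(sx,sy,z0,z1,cx=0,cy=0):
    return np.array([[cx+a*sx/2,cy+b*sy/2,z] for z in(z0,z1) for a,b in((-1,-1),(1,-1),(1,1),(-1,1))])
LID=[(box(.104,.084,0,.011),1),(box(.044,.014,.011,.036),-2)]
MOUTH=[(box(.110,.090,.075,.075,0,k*.11),-1) for k in(-1,0,1)]
TRAY=[(box(.22,.085,0,.03),0)]
def grads(c):
    g=cv2.GaussianBlur(cv2.cvtColor(np.array(c['pixels']),cv2.COLOR_BGR2GRAY).astype(np.float32),(0,0),1.)
    return cv2.Sobel(g,cv2.CV_32F,1,0)/8,cv2.Sobel(g,cv2.CV_32F,0,1)/8
def score(cams,parts,p):
    """mean edge strength along the silhouettes of the parts (sign 1 bright inside, -1 dark, 0 either)"""
    R=Rn.from_euler('z',p[2]).as_matrix(); s=0
    for c,(gx,gy) in cams:
        for P,sg in parts:
            uv=np.array([proj(c,R@q+[p[0],p[1],0]) for q in P]).astype(np.float32)
            h=cv2.convexHull(uv)[:,0]; m=h.mean(0)
            A=np.concatenate([np.linspace(h[i],h[i-1],15,endpoint=False)+0*m for i in range(len(h))])
            w=np.concatenate([np.full(15,np.linalg.norm(h[i]-h[i-1])) for i in range(len(h))])
            N=np.concatenate([np.tile((lambda t:np.array([t[1],-t[0]])/(np.linalg.norm(t)+1e-9))(h[i]-h[i-1]),(15,1)) for i in range(len(h))])
            N*=np.sign(((A-m)*N).sum(1))[:,None]   # outward
            a=A.astype(np.float32)[None]
            g=cv2.remap(gx,a,None,cv2.INTER_LINEAR)[0]*N[:,0]+cv2.remap(gy,a,None,cv2.INTER_LINEAR)[0]*N[:,1]
            v=np.abs(g) if sg==0 else -np.sign(sg)*g*abs(sg)
            s+=(v*w).sum()/w.sum()
    return s/len(cams)
def fit(caps,parts,p0,yaws=None,rad=.012):
    cams=[(c,grads(c)) for c in caps]; f=lambda p:-score(cams,parts,p)
    best=None
    for dy in (yaws if yaws is not None else [0]):
        for ax in np.arange(-rad,rad+1e-6,.006):
            for ay in np.arange(-rad,rad+1e-6,.006):
                p=np.array([p0[0]+ax,p0[1]+ay,p0[2]+dy]); v=f(p)
                if best is None or v<best[0]: best=(v,p)
    p=best[1]
    r=minimize(f,p,method='Nelder-Mead',options=dict(initial_simplex=[p,p+[.004,0,0],p+[0,.004,0],p+[0,0,.05]],xatol=1e-4,fatol=1e-4))
    return np.round(r.x,4),round(-r.fun,2)
E
cat > look.py <<'E'
from h import *
ct,cs=env.capture('top'),env.capture('side')
Y=np.arange(-.6,.61,.1)
for n,P,p0,y in [('station',MOUTH,(.613,-.09,0),[-.1,-.05,0,.05]),('tray',TRAY,(.427,.325,0),[-.1,-.05,0,.05,.1]),('lidA',LID,(.43,.113,0),Y),('lidB',LID,(.422,-.095,0),Y),('lidC',LID,(.382,-.27,0),Y)]:
    print(n,[fit(c,P,p0,y) for c in ([ct],[cs],[ct,cs])])
for k in ('knob_grip','shaker0'):
  for c,z in((ct,0),(cs,0)):
    for r in env.regions_of(c,k): print(k,round(r['p'],2),np.round(r['box']),int(np.sum(r['pixels'])))
E
time python3 look.py
```

```text
station [(array([ 0.6145, -0.0893, -0.0108]), np.float64(89.06)), (array([ 0.6154, -0.0903, -0.0135]), np.float64(139.43)), (array([ 0.6152, -0.09  , -0.014 ]), np.float64(113.8))]
tray [(array([0.4238, 0.3297, 0.0882]), np.float64(19.78)), (array([0.4252, 0.3287, 0.0884]), np.float64(36.07)), (array([0.4246, 0.3294, 0.0893]), np.float64(27.73))]
lidA [(array([0.4304, 0.1066, 0.295 ]), np.float64(53.01)), (array([0.4318, 0.1069, 0.4248]), np.float64(75.28)), (array([0.431 , 0.1068, 0.3606]), np.float64(63.16))]
lidB [(array([ 0.426 , -0.0884, -0.1471]), np.float64(53.18)), (array([ 0.4247, -0.0884, -0.0209]), np.float64(76.28)), (array([ 0.4249, -0.0885, -0.0776]), np.float64(63.85))]
lidC [(array([ 0.3789, -0.2771,  0.0659]), np.float64(51.79)), (array([ 0.3791, -0.2772,  0.2009]), np.float64(73.1)), (array([ 0.3791, -0.2771,  0.1663]), np.float64(61.29))]
knob_grip 0.74 [265. 150.  14.  18.] 164
knob_grip 0.34 [258. 136. 136.  51.] 5736
knob_grip 0.73 [232. 141.  71.  36.] 1388
knob_grip 0.67 [337. 142.  15.  22.] 149
knob_grip 0.47 [301. 115.  41.  33.] 304
shaker0 0.79 [364. 151.  14.  23.] 245
shaker0 0.48 [334. 156.  21.  18.] 225
shaker0 0.47 [301. 154.  16.  21.] 287
shaker0 0.86 [395. 209.  19.  24.] 407
shaker0 0.72 [389. 291.  54.  52.] 2062
shaker0 0.62 [352. 168.  16.  24.] 276
shaker0 0.56 [371. 187.  16.  23.] 301
real	0m5.933s
user	0m3.883s
sys	0m0.146s
```

```bash
cat > look2.py <<'E'
from h import *
ct,cs=env.capture('top'),env.capture('side')
Y=np.arange(-.4,.41,.1)
for n,p0 in [('A',(.431,.107,.36)),('B',(.425,-.088,-.08)),('C',(.379,-.277,.16))]:
    for m,P in (('plate',LID[:1]),('platetop',[(box(.104,.084,.011,.011),1)]),('handle',LID[1:])):
        print(n,m,[fit(c,P,p0,Y,.006) for c in ([ct],[cs],[ct,cs])])
a=np.linspace(0,2*np.pi,24,endpoint=False)
cyl=lambda z0,z1:np.array([[.024*np.cos(t),.024*np.sin(t),z] for z in(z0,z1) for t in a])
for p0 in ((.618,.018),(.613,-.085),(.62,-.195)):
    print('sh',[fit(c,[(cyl(.075,.105),1)],(*p0,0),None,.018) for c in([ct],[cs],[ct,cs])])
out=[]
for c,x,y,s in((ct,255,130,8),(cs,300,110,8)):
    out.append(cv2.resize(np.array(c['pixels'])[y:y+60,x:x+50],None,fx=s,fy=s,interpolation=cv2.INTER_CUBIC))
cv2.imwrite('pics/knob.png',np.hstack(out))
o=Rn.from_euler('z',-.013).apply([0,.22,0])+[.6152,-.09,.085]; print('knob axis',o,proj(ct,o),proj(cs,o))
E
python3 look2.py
```

```text
A plate [(array([0.4339, 0.11  , 0.2968]), np.float64(5.38)), (array([0.4364, 0.1185, 0.2934]), np.float64(16.1)), (array([0.4358, 0.1176, 0.2982]), np.float64(9.06))]
A platetop [(array([0.4325, 0.1095, 0.296 ]), np.float64(5.67)), (array([0.432 , 0.1078, 0.2848]), np.float64(19.58)), (array([0.4323, 0.108 , 0.2869]), np.float64(12.51))]
A handle [(array([0.4294, 0.1063, 0.3016]), np.float64(49.59)), (array([0.4305, 0.1057, 0.3537]), np.float64(81.79)), (array([0.4304, 0.106 , 0.3361]), np.float64(65.23))]
B plate [(array([ 0.4294, -0.0867, -0.1693]), np.float64(5.42)), (array([ 0.4318, -0.0793, -0.1694]), np.float64(15.95)), (array([ 0.4315, -0.0796, -0.1726]), np.float64(9.46))]
B platetop [(array([ 0.4282, -0.0865, -0.1671]), np.float64(5.64)), (array([ 0.4277, -0.088 , -0.1697]), np.float64(19.2)), (array([ 0.4277, -0.088 , -0.1701]), np.float64(12.34))]
B handle [(array([ 0.4239, -0.0883, -0.1288]), np.float64(49.63)), (array([ 0.4247, -0.089 , -0.1664]), np.float64(80.52)), (array([ 0.4247, -0.0887, -0.1394]), np.float64(64.87))]
C plate [(array([ 0.3824, -0.2794,  0.0722]), n
[... 405 characters left out ...]
  0.1254]), np.float64(76.39)), (array([ 0.3785, -0.2776,  0.118 ]), np.float64(61.71))]
sh [(array([0.6212, 0.013 , 0.0722]), np.float64(4.29)), (array([ 0.6246,  0.0447, -0.0544]), np.float64(5.01)), (array([0.5986, 0.0284, 0.0942]), np.float64(2.67))]
sh [(array([ 0.6196, -0.0875,  0.0692]), np.float64(4.07)), (array([ 0.6198, -0.0722,  0.0633]), np.float64(8.06)), (array([ 0.5966, -0.0776,  0.0563]), np.float64(4.29))]
sh [(array([ 0.6163, -0.2025,  0.0306]), np.float64(3.38)), (array([ 0.6428, -0.1819, -0.0357]), np.float64(10.51)), (array([ 0.5961, -0.1837,  0.065 ]), np.float64(2.64))]
knob axis [0.61805992 0.12998141 0.085     ] [274.22797839 159.57235471] [341.6120443  156.20754333]
```

View pics/knob.png

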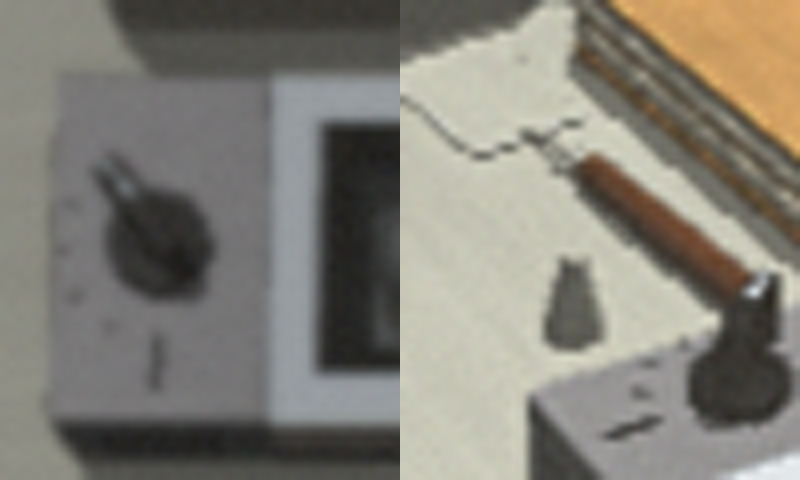

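```bash
cat >> h.py <<'E'
def plan(wps,p0=None,yaw0=None):
    """increments (tool axes, 25 mm units) from the present pose to each x,y,z,yaw"""
    s=env.get_state(); p=np.array(s['eef_pos']); R=Rn.from_euler('xyz',s['ee_rot'])
    print('t',round(s['t'],2),'pos',np.round(p,4),'rot',np.round(s['ee_rot'],3),'j6',round(s['joint_positions'][5],2),'F',np.round(s['contact_force'],1),'gap',round(s['finger_gap'],4))
    pp,Rp=p,R
    for x,y,z,yaw in wps:
        q=np.array([x,y,z]); Rt=Rn.from_euler('xyz',[np.pi,0,yaw])
        d=R.inv().apply(q-p)/.025; w=(R.inv()*Rt).as_rotvec()
        print(dict(zip(('dx','dy','dz','wx','wy','wz'),np.round([*d,*w],3).tolist())),'rows',round(float(max(np.linalg.norm(q-pp)/.05,(Rp.inv()*Rt).magnitude()/.15)),1)); pp,Rp=q,Rt
E
python3 -c "
from h import *
plan([(.62,.02,.16,np.pi),(.62,.02,.07,np.pi)])"
```

```text
t 1.7 pos [0.2349 0.5249 0.2313] rot [3.141 0.    2.721] j6 1.43 F [ 0.   0.1 -0. ] gap 0.0857
{'dx': -22.31, 'dy': -12.143, 'dz': 2.852, 'wx': 0.0, 'wy': 0.0, 'wz': -0.421} rows 12.8
{'dx': -22.31, 'dy': -12.143, 'dz': 6.452, 'wx': 0.0, 'wy': 0.0, 'wz': -0.421} rows 1.8
```

carry_out(
  increments=[
    {"dx": -22.31, "dy": -12.14, "dz": 2.85, "wz": -0.42, "grip": 0},
    {"dx": -22.31, "dy": -12.14, "dz": 2.85, "wz": -0.42},
    {"dx": -22.31, "dy": -12.14, "dz": 2.85, "wz": -0.42},
    {"dx": -22.31, "dy": -12.14, "dz": 2.85, "wz": -0.42},
    {"dx": -22.31, "dy": -12.14, "dz": 2.85, "wz": -0.42},
    {"dx": -22.31, "dy": -12.14, "dz": 2.85, "wz": -0.42},
    {"dx": -22.31, "dy": -12.14, "dz": 2.85, "wz": -0.42},
    {"dx": -22.31, "dy": -12.14, "dz": 2.85, "wz": -0.42},
    {"dx": -22.31, "dy": -12.14, "dz": 2.85, "wz": -0.42},
    {"dx": -22.31, "dy": -12.14, "dz": 2.85, "wz": -0.42},
    {"dx": -22.31, "dy": -12.14, "dz": 2.85, "wz": -0.42},
    {"dx": -22.31, "dy": -12.14, "dz": 2.85, "wz": -0.42},
    {"dx": -22.31, "dy": -12.14, "dz": 2.85, "wz": -0.42},
    {"dx": -22.31, "dy": -12.14, "dz": 2.85, "wz": -0.42},
    {"dx": -22.31, "dy": -12.14, "dz": 2.85, "wz": -0.42},
    {"dx": -22.31, "dy": -12.14, "dz": 2.85, "wz": -0.42},
  ],
  newtons=40,
)

```text
schema error: expected keys wx, wy, wz, dx, dy, dz, grip
```

carry_out(
  increments=[
    {"dx": -22.31, "dy": -12.14, "dz": 2.85, "wx": 0, "wy": 0, "wz": -0.42, "grip": 0},
    {"dx": -22.31, "dy": -12.14, "dz": 2.85, "wx": 0, "wy": 0, "wz": -0.42, "grip": 0},
    {"dx": -22.31, "dy": -12.14, "dz": 2.85, "wx": 0, "wy": 0, "wz": -0.42, "grip": 0},
    {"dx": -22.31, "dy": -12.14, "dz": 2.85, "wx": 0, "wy": 0, "wz": -0.42, "grip": 0},
    {"dx": -22.31, "dy": -12.14, "dz": 2.85, "wx": 0, "wy": 0, "wz": -0.42, "grip": 0},
    {"dx": -22.31, "dy": -12.14, "dz": 2.85, "wx": 0, "wy": 0, "wz": -0.42, "grip": 0},
    {"dx": -22.31, "dy": -12.14, "dz": 2.85, "wx": 0, "wy": 0, "wz": -0.42, "grip": 0},
    {"dx": -22.31, "dy": -12.14, "dz": 2.85, "wx": 0, "wy": 0, "wz": -0.42, "grip": 0},
    {"dx": -22.31, "dy": -12.14, "dz": 2.85, "wx": 0, "wy": 0, "wz": -0.42, "grip": 0},
    {"dx": -22.31, "dy": -12.14, "dz": 2.85, "wx": 0, "wy": 0, "wz": -0.42, "grip": 0},
    {"dx": -22.31, "dy": -12.14, "dz": 2.85, "wx": 0, "wy": 0, "wz": -0.42, "grip": 0},
    {"dx": -22.31, "dy": -12.14, "dz": 2.85, "wx": 0, "wy": 0, "wz": -0.42, "grip": 0},
    {"dx": -22.31, "dy": -12.14, "dz": 2.85, "wx": 0, "wy": 0, "wz": -0.42, "grip": 0},
    {"dx": -22.31, "dy": -12.14, "dz": 2.85, "wx": 0, "wy": 0, "wz": -0.42, "grip": 0},
    {"dx": -22.31, "dy": -12.14, "dz": 2.85, "wx": 0, "wy": 0, "wz": -0.42, "grip": 0},
    {"dx": -22.31, "dy": -12.14, "dz": 2.85, "wx": 0, "wy": 0, "wz": -0.42, "grip": 0},
  ],
  newtons=40,
)

```text
t: 3.3
eef_pos: [0.6193, 0.0207, 0.16]
ee_rot: [3.141, -0.001, 3.141]
contact_force: [0.2, 0.8, -0.0]
finger_gap: 0.0854
gripper_force: 0.0
```

carry_out(
  increments=[
    {"dx": 0, "dy": 0, "dz": 1.8, "wx": 0, "wy": 0, "wz": 0, "grip": 0},
    {"dx": 0, "dy": 0, "dz": 3.0, "wx": 0, "wy": 0, "wz": 0, "grip": 0},
    {"dx": 0, "dy": 0, "dz": 3.6, "wx": 0, "wy": 0, "wz": 0, "grip": 0},
    {"dx": 0, "dy": 0, "dz": 3.6, "wx": 0, "wy": 0, "wz": 0, "grip": 0.3},
    {"dx": 0, "dy": 0, "dz": 3.6, "wx": 0, "wy": 0, "wz": 0, "grip": 1},
    {"dx": 0, "dy": 0, "dz": 3.6, "wx": 0, "wy": 0, "wz": 0, "grip": 1},
    {"dx": 0, "dy": 0, "dz": 3.6, "wx": 0, "wy": 0, "wz": 0, "grip": 1},
    {"dx": 0, "dy": 0, "dz": 3.6, "wx": 0, "wy": 0, "wz": 0, "grip": 1},
    {"dx": 0, "dy": 0, "dz": 3.6, "wx": 0, "wy": 0, "wz": 0, "grip": 1},
  ],
  newtons=40,
)

```text
t: 4.2
eef_pos: [0.6213, 0.0203, 0.072]
ee_rot: [3.141, 0.003, 3.141]
contact_force: [-0.8, 0.9, 7.2]
finger_gap: 0.0471
gripper_force: 41.0
```

carry_out(
  increments=[
    {"dx": 0, "dy": 0, "dz": -1.5, "wx": 0, "wy": 0, "wz": 0, "grip": 1},
    {"dx": 0, "dy": 0, "dz": -3, "wx": 0, "wy": 0, "wz": 0, "grip": 1},
    {"dx": 0, "dy": 0, "dz": -4.3, "wx": 0, "wy": 0, "wz": 0, "grip": 1},
    {"dx": 0.6, "dy": 1.5, "dz": -4.3, "wx": 0, "wy": 0, "wz": 0, "grip": 1},
    {"dx": 1.2, "dy": 3, "dz": -4.3, "wx": 0, "wy": 0, "wz": 0, "grip": 1},
    {"dx": 1.8, "dy": 4.5, "dz": -4.3, "wx": 0, "wy": 0, "wz": 0, "grip": 1},
    {"dx": 2.4, "dy": 6, "dz": -4.3, "wx": 0, "wy": 0, "wz": 0, "grip": 1},
    {"dx": 3, "dy": 7.5, "dz": -4.3, "wx": 0, "wy": 0, "wz": 0, "grip": 1},
    {"dx": 3.6, "dy": 9, "dz": -4.3, "wx": 0, "wy": 0, "wz": 0, "grip": 1},
    {"dx": 4.2, "dy": 10.5, "dz": -4.3, "wx": 0, "wy": 0, "wz": 0, "grip": 1},
    {"dx": 4.8, "dy": 12, "dz": -4.3, "wx": 0, "wy": 0, "wz": 0, "grip": 1},
    {"dx": 5.08, "dy": 12.63, "dz": -4.3, "wx": 0, "wy": 0, "wz": 0, "grip": 1},
    {"dx": 5.08, "dy": 12.63, "dz": -4.3, "wx": 0, "wy": 0, "wz": 0, "grip": 1},
  ],
  newtons=40,
)

```text
t: 5.5
eef_pos: [0.492, 0.3378, 0.1775]
ee_rot: [3.142, -0.0, -3.139]
contact_force: [-0.3, -1.3, -1.7]
finger_gap: 0.0467
gripper_force: 42.0
```

carry_out(
  increments=[
    {"dx": 0, "dy": -0.05, "dz": 1.5, "wx": 0, "wy": 0, "wz": 0, "grip": 1},
    {"dx": 0, "dy": -0.05, "dz": 3, "wx": 0, "wy": 0, "wz": 0, "grip": 1},
    {"dx": 0, "dy": -0.05, "dz": 4.2, "wx": 0, "wy": 0, "wz": 0, "grip": 1},
    {"dx": 0, "dy": -0.05, "dz": 4.6, "wx": 0, "wy": 0, "wz": 0, "grip": 1},
    {"dx": 0, "dy": -0.05, "dz": 4.82, "wx": 0, "wy": 0, "wz": 0, "grip": 1},
    {"dx": 0, "dy": -0.05, "dz": 4.86, "wx": 0, "wy": 0, "wz": 0, "grip": 1},
    {"dx": 0, "dy": -0.05, "dz": 4.86, "wx": 0, "wy": 0, "wz": 0, "grip": 0.3},
    {"dx": 0, "dy": -0.05, "dz": 4.86, "wx": 0, "wy": 0, "wz": 0, "grip": 0},
    {"dx": 0, "dy": -0.05, "dz": 4.86, "wx": 0, "wy": 0, "wz": 0, "grip": 0},
    {"dx": 0, "dy": -0.05, "dz": 4.86, "wx": 0, "wy": 0, "wz": 0, "grip": 0},
    {"dx": 0, "dy": -0.05, "dz": 3, "wx": 0, "wy": 0, "wz": 0, "grip": 0},
    {"dx": 0, "dy": -0.05, "dz": 1.5, "wx": 0, "wy": 0, "wz": 0, "grip": 0},
    {"dx": 0, "dy": -0.05, "dz": 0, "wx": 0, "wy": 0, "wz": 0, "grip": 0},
    {"dx": 0, "dy": -0.05, "dz": 0, "wx": 0, "wy": 0, "wz": 0, "grip": 0},
  ],
  newtons=40,
)

```text
t: 6.9
eef_pos: [0.4963, 0.3363, 0.1841]
ee_rot: [3.137, 0.01, 3.141]
contact_force: [1.3, -0.4, -0.1]
finger_gap: 0.0853
gripper_force: 0.0
```

Run:
```python
from h import *
ct,cs=env.capture('top'),env.capture('side')
for c in(ct,cs):
    for r in env.spot_point(c,'shaker0'): print(np.round(r['at']),round(r['p'],2),np.round(at(c,r['at'],.02),3),np.round(at(c,r['at'],.004),3))
plan([(.612,-.084,.17,np.pi)])
```

```text
[217. 206.] 0.83 [0.479 0.328 0.02 ] [0.482 0.333 0.004]
[372. 167.] 0.77 [ 0.61  -0.199  0.02 ] [ 0.614 -0.201  0.004]
[337. 167.] 0.73 [ 0.611 -0.079  0.02 ] [ 0.615 -0.08   0.004]
[304. 164.] 0.53 [0.622 0.034 0.02 ] [0.626 0.035 0.004]
[403. 234.] 0.88 [ 0.624 -0.198  0.02 ] [ 0.635 -0.187  0.004]
[281. 157.] 0.67 [0.48  0.306 0.02 ] [0.488 0.326 0.004]
[379. 209.] 0.64 [ 0.624 -0.078  0.02 ] [ 0.635 -0.064  0.004]
t 7.1 pos [0.4926 0.3344 0.1766] rot [-3.141e+00 -1.000e-03  3.141e+00] j6 0.46 F [ 0.3 -0.3  0.1] gap 0.0857
{'dx': -4.787, 'dy': -16.731, 'dz': 0.268, 'wx': -0.001, 'wy': -0.001, 'wz': -0.001} rows 8.7
```

carry_out(
  increments=[
    {"dx": -0.6, "dy": -2, "dz": 0, "wx": 0, "wy": 0, "wz": 0, "grip": 0},
    {"dx": -1.2, "dy": -4, "dz": 0, "wx": 0, "wy": 0, "wz": 0, "grip": 0},
    {"dx": -1.7, "dy": -6, "dz": 0, "wx": 0, "wy": 0, "wz": 0, "grip": 0},
    {"dx": -2.3, "dy": -8, "dz": 0, "wx": 0, "wy": 0, "wz": 0, "grip": 0},
    {"dx": -2.9, "dy": -10, "dz": 0, "wx": 0, "wy": 0, "wz": 0, "grip": 0},
    {"dx": -3.5, "dy": -12, "dz": 0, "wx": 0, "wy": 0, "wz": 0, "grip": 0},
    {"dx": -4.1, "dy": -14, "dz": 0, "wx": 0, "wy": 0, "wz": 0, "grip": 0},
    {"dx": -4.6, "dy": -15.8, "dz": 0, "wx": 0, "wy": 0, "wz": 0, "grip": 0},
    {"dx": -4.85, "dy": -16.65, "dz": 0, "wx": 0, "wy": 0, "wz": 0, "grip": 0},
    {"dx": -4.85, "dy": -16.65, "dz": 0, "wx": 0, "wy": 0, "wz": 0, "grip": 0},
    {"dx": -4.85, "dy": -16.65, "dz": 1.8, "wx": 0, "wy": 0, "wz": 0, "grip": 0},
    {"dx": -4.85, "dy": -16.65, "dz": 3.4, "wx": 0, "wy": 0, "wz": 0, "grip": 0},
    {"dx": -4.85, "dy": -16.65, "dz": 4.24, "wx": 0, "wy": 0, "wz": 0, "grip": 0},
    {"dx": -4.85, "dy": -16.65, "dz": 4.24, "wx": 0, "wy": 0, "wz": 0, "grip": 0.3},
    {"dx": -4.85, "dy": -16.65, "dz": 4.24, "wx": 0, "wy": 0, "wz": 0, "grip": 1},
    {"dx": -4.85, "dy": -16.65, "dz": 4.24, "wx": 0, "wy": 0, "wz": 0, "grip": 1},
    {"dx": -4.85, "dy": -16.65, "dz": 4.24, "wx": 0, "wy": 0, "wz": 0, "grip": 1},
    {"dx": -4.85, "dy": -16.65, "dz": 4.24, "wx": 0, "wy": 0, "wz": 0, "grip": 1},
    {"dx": -4.85, "dy": -16.65, "dz": 4.24, "wx": 0, "wy": 0, "wz": 0, "grip": 1},
  ],
  newtons=40,
)

```text
t: 9.0
eef_pos: [0.615, -0.0818, 0.0727]
ee_rot: [-3.141, 0.002, 3.141]
contact_force: [-0.1, 0.4, 3.0]
finger_gap: 0.0486
gripper_force: 40.5
```

Run:
```python
from h import *
s=env.get_state(); plan([(s['eef_pos'][0],s['eef_pos'][1],.18,np.pi),(.425,.33,.18,np.pi)])
```

```text
t 9.0 pos [ 0.615  -0.0818  0.0727] rot [-3.141e+00  2.000e-03  3.141e+00] j6 -0.26 F [-0.1  0.4  3. ] gap 0.0486
{'dx': -0.009, 'dy': -0.0, 'dz': -4.291, 'wx': -0.0, 'wy': 0.002, 'wz': -0.001} rows 2.1
{'dx': 7.602, 'dy': 16.464, 'dz': -4.309, 'wx': -0.0, 'wy': 0.002, 'wz': -0.001} rows 9.1
```

carry_out(
  increments=[
    {"dx": 0, "dy": 0, "dz": -1.5, "wx": 0, "wy": 0, "wz": 0, "grip": 1},
    {"dx": 0, "dy": 0, "dz": -3, "wx": 0, "wy": 0, "wz": 0, "grip": 1},
    {"dx": 0, "dy": 0, "dz": -4.3, "wx": 0, "wy": 0, "wz": 0, "grip": 1},
    {"dx": 0.8, "dy": 1.7, "dz": -4.3, "wx": 0, "wy": 0, "wz": 0, "grip": 1},
    {"dx": 1.6, "dy": 3.4, "dz": -4.3, "wx": 0, "wy": 0, "wz": 0, "grip": 1},
    {"dx": 2.4, "dy": 5.1, "dz": -4.3, "wx": 0, "wy": 0, "wz": 0, "grip": 1},
    {"dx": 3.2, "dy": 6.8, "dz": -4.3, "wx": 0, "wy": 0, "wz": 0, "grip": 1},
    {"dx": 4, "dy": 8.5, "dz": -4.3, "wx": 0, "wy": 0, "wz": 0, "grip": 1},
    {"dx": 4.8, "dy": 10.2, "dz": -4.3, "wx": 0, "wy": 0, "wz": 0, "grip": 1},
    {"dx": 5.6, "dy": 11.9, "dz": -4.3, "wx": 0, "wy": 0, "wz": 0, "grip": 1},
    {"dx": 6.4, "dy": 13.6, "dz": -4.3, "wx": 0, "wy": 0, "wz": 0, "grip": 1},
    {"dx": 7.2, "dy": 15.3, "dz": -4.3, "wx": 0, "wy": 0, "wz": 0, "grip": 1},
    {"dx": 7.7, "dy": 16.45, "dz": -4.3, "wx": 0, "wy": 0, "wz": 0, "grip": 1},
    {"dx": 7.7, "dy": 16.45, "dz": -4.3, "wx": 0, "wy": 0, "wz": 0, "grip": 1},
    {"dx": 7.7, "dy": 16.45, "dz": -2.8, "wx": 0, "wy": 0, "wz": 0, "grip": 1},
    {"dx": 7.7, "dy": 16.45, "dz": -1.4, "wx": 0, "wy": 0, "wz": 0, "grip": 1},
    {"dx": 7.7, "dy": 16.45, "dz": -0.2, "wx": 0, "wy": 0, "wz": 0, "grip": 1},
    {"dx": 7.7, "dy": 16.45, "dz": 0.4, "wx": 0, "wy": 0, "wz": 0, "grip": 1},
    {"dx": 7.7, "dy": 16.45, "dz": 0.62, "wx": 0, "wy": 0, "wz": 0, "grip": 1},
    {"dx": 7.7, "dy": 16.45, "dz": 0.62, "wx": 0, "wy": 0, "wz": 0, "grip": 1},
  ],
  newtons=40,
)

```text
t: 11.0
eef_pos: [0.4225, 0.3288, 0.0563]
ee_rot: [-3.141, 0.0, 3.14]
contact_force: [0.9, 0.0, -1.8]
finger_gap: 0.048
gripper_force: 40.5
```

carry_out(
  increments=[
    {"dx": 0, "dy": 0, "dz": 0, "wx": 0, "wy": 0, "wz": 0, "grip": 0.3},
    {"dx": 0, "dy": 0, "dz": 0, "wx": 0, "wy": 0, "wz": 0, "grip": 0},
    {"dx": 0, "dy": 0, "dz": 0, "wx": 0, "wy": 0, "wz": 0, "grip": 0},
    {"dx": 0, "dy": 0, "dz": 0, "wx": 0, "wy": 0, "wz": 0, "grip": 0},
    {"dx": 0, "dy": 0, "dz": -1.8, "wx": 0, "wy": 0, "wz": 0, "grip": 0},
    {"dx": 0, "dy": 0, "dz": -3.4, "wx": 0, "wy": 0, "wz": 0, "grip": 0},
    {"dx": 0, "dy": 0, "dz": -5, "wx": 0, "wy": 0, "wz": 0, "grip": 0},
    {"dx": 0, "dy": 0, "dz": -5, "wx": 0, "wy": 0, "wz": 0, "grip": 0},
  ],
  newtons=40,
)

```text
t: 11.8
eef_pos: [0.4251, 0.3316, 0.1872]
ee_rot: [3.136, 0.009, 3.141]
contact_force: [-0.9, 1.1, 0.2]
finger_gap: 0.0854
gripper_force: 0.0
```

Run:
```python
from h import *
ct,cs=env.capture('top'),env.capture('side')
for c in(ct,cs):
    for r in env.spot_point(c,'shaker0'): print(np.round(r['at']),round(r['p'],2),np.round(at(c,r['at'],.02),3),np.round(at(c,r['at'],.004),3))
plan([(.616,-.196,.18,np.pi),(.616,-.196,.0705,np.pi)])
```

```text
[371. 162.] 0.82 [ 0.626 -0.198  0.02 ] [ 0.631 -0.2    0.004]
[218. 222.] 0.55 [0.421 0.324 0.02 ] [0.423 0.328 0.004]
[216. 203.] 0.41 [0.488 0.333 0.02 ] [0.492 0.337 0.004]
[401. 233.] 0.84 [ 0.622 -0.194  0.02 ] [ 0.632 -0.183  0.004]
[284. 159.] 0.66 [0.485 0.294 0.02 ] [0.493 0.315 0.004]
[264. 165.] 0.66 [0.412 0.295 0.02 ] [0.42  0.316 0.004]
t 12.0 pos [0.4214 0.3294 0.18  ] rot [-3.141e+00 -1.000e-03  3.141e+00] j6 0.51 F [ 0.  -0.8 -1.1] gap 0.0855
{'dx': -7.8, 'dy': -21.009, 'dz': 0.007, 'wx': -0.001, 'wy': -0.001, 'wz': -0.001} rows 11.2
{'dx': -7.806, 'dy': -21.006, 'dz': 4.387, 'wx': -0.001, 'wy': -0.001, 'wz': -0.001} rows 2.2
```

carry_out(
  increments=[
    {"dx": -0.7, "dy": -1.9, "dz": 0, "wx": 0, "wy": 0, "wz": 0, "grip": 0},
    {"dx": -1.4, "dy": -3.7, "dz": 0, "wx": 0, "wy": 0, "wz": 0, "grip": 0},
    {"dx": -2.1, "dy": -5.6, "dz": 0, "wx": 0, "wy": 0, "wz": 0, "grip": 0},
    {"dx": -2.8, "dy": -7.4, "dz": 0, "wx": 0, "wy": 0, "wz": 0, "grip": 0},
    {"dx": -3.5, "dy": -9.3, "dz": 0, "wx": 0, "wy": 0, "wz": 0, "grip": 0},
    {"dx": -4.3, "dy": -11.2, "dz": 0, "wx": 0, "wy": 0, "wz": 0, "grip": 0},
    {"dx": -5, "dy": -13, "dz": 0, "wx": 0, "wy": 0, "wz": 0, "grip": 0},
    {"dx": -5.7, "dy": -14.9, "dz": 0, "wx": 0, "wy": 0, "wz": 0, "grip": 0},
    {"dx": -6.4, "dy": -16.8, "dz": 0, "wx": 0, "wy": 0, "wz": 0, "grip": 0},
    {"dx": -7.1, "dy": -18.6, "dz": 0, "wx": 0, "wy": 0, "wz": 0, "grip": 0},
    {"dx": -7.8, "dy": -20.5, "dz": 0, "wx": 0, "wy": 0, "wz": 0, "grip": 0},
    {"dx": -8, "dy": -21, "dz": 0, "wx": 0, "wy": 0, "wz": 0, "grip": 0},
    {"dx": -8, "dy": -21, "dz": 1.8, "wx": 0, "wy": 0, "wz": 0, "grip": 0},
    {"dx": -8, "dy": -21, "dz": 3.4, "wx": 0, "wy": 0, "wz": 0, "grip": 0},
    {"dx": -8, "dy": -21, "dz": 4.38, "wx": 0, "wy": 0, "wz": 0, "grip": 0},
    {"dx": -8, "dy": -21, "dz": 4.38, "wx": 0, "wy": 0, "wz": 0, "grip": 0.3},
    {"dx": -8, "dy": -21, "dz": 4.38, "wx": 0, "wy": 0, "wz": 0, "grip": 1},
    {"dx": -8, "dy": -21, "dz": 4.38, "wx": 0, "wy": 0, "wz": 0, "grip": 1},
    {"dx": -8, "dy": -21, "dz": 4.38, "wx": 0, "wy": 0, "wz": 0, "grip": 1},
    {"dx": -8, "dy": -21, "dz": 4.38, "wx": 0, "wy": 0, "wz": 0, "grip": 1},
  ],
  newtons=40,
)

```text
t: 14.0
eef_pos: [0.6218, -0.1954, 0.0721]
ee_rot: [-3.141, 0.001, 3.141]
contact_force: [0.3, 1.1, -2.0]
finger_gap: 0.0471
gripper_force: 42.0
```

Run:
```python
from h import *
s=env.get_state(); plan([(s['eef_pos'][0],s['eef_pos'][1],.18,np.pi),(.352,.3235,.18,np.pi),(.352,.3235,s['eef_pos'][2]-.0155,np.pi)])
```

```text
t 14.0 pos [ 0.6218 -0.1954  0.0721] rot [-3.141e+00  1.000e-03  3.141e+00] j6 -0.43 F [ 0.3  1.1 -2. ] gap 0.0471
{'dx': -0.003, 'dy': -0.001, 'dz': -4.317, 'wx': -0.0, 'wy': 0.001, 'wz': -0.001} rows 2.2
{'dx': 10.803, 'dy': 20.75, 'dz': -4.328, 'wx': -0.0, 'wy': 0.001, 'wz': -0.001} rows 11.7
{'dx': 10.806, 'dy': 20.751, 'dz': 0.609, 'wx': -0.0, 'wy': 0.001, 'wz': -0.001} rows 2.5
```

carry_out(
  increments=[
    {"dx": 0, "dy": 0, "dz": -1.5, "wx": 0, "wy": 0, "wz": 0, "grip": 1},
    {"dx": 0, "dy": 0, "dz": -3, "wx": 0, "wy": 0, "wz": 0, "grip": 1},
    {"dx": 0, "dy": 0, "dz": -4.3, "wx": 0, "wy": 0, "wz": 0, "grip": 1},
    {"dx": 0.9, "dy": 1.7, "dz": -4.3, "wx": 0, "wy": 0, "wz": 0, "grip": 1},
    {"dx": 1.8, "dy": 3.4, "dz": -4.3, "wx": 0, "wy": 0, "wz": 0, "grip": 1},
    {"dx": 2.7, "dy": 5.1, "dz": -4.3, "wx": 0, "wy": 0, "wz": 0, "grip": 1},
    {"dx": 3.6, "dy": 6.8, "dz": -4.3, "wx": 0, "wy": 0, "wz": 0, "grip": 1},
    {"dx": 4.5, "dy": 8.5, "dz": -4.3, "wx": 0, "wy": 0, "wz": 0, "grip": 1},
    {"dx": 5.4, "dy": 10.2, "dz": -4.3, "wx": 0, "wy": 0, "wz": 0, "grip": 1},
    {"dx": 6.3, "dy": 12, "dz": -4.3, "wx": 0, "wy": 0, "wz": 0, "grip": 1},
    {"dx": 7.2, "dy": 13.8, "dz": -4.3, "wx": 0, "wy": 0, "wz": 0, "grip": 1},
    {"dx": 8.1, "dy": 15.5, "dz": -4.3, "wx": 0, "wy": 0, "wz": 0, "grip": 1},
    {"dx": 9, "dy": 17.3, "dz": -4.3, "wx": 0, "wy": 0, "wz": 0, "grip": 1},
    {"dx": 9.9, "dy": 19, "dz": -4.3, "wx": 0, "wy": 0, "wz": 0, "grip": 1},
    {"dx": 10.8, "dy": 20.75, "dz": -4.3, "wx": 0, "wy": 0, "wz": 0, "grip": 1},
    {"dx": 10.8, "dy": 20.75, "dz": -4.3, "wx": 0, "wy": 0, "wz": 0, "grip": 1},
    {"dx": 10.8, "dy": 20.75, "dz": -2.6, "wx": 0, "wy": 0, "wz": 0, "grip": 1},
    {"dx": 10.8, "dy": 20.75, "dz": -1.0, "wx": 0, "wy": 0, "wz": 0, "grip": 1},
    {"dx": 10.8, "dy": 20.75, "dz": 0.1, "wx": 0, "wy": 0, "wz": 0, "grip": 1},
    {"dx": 10.8, "dy": 20.75, "dz": 0.4, "wx": 0, "wy": 0, "wz": 0, "grip": 1},
  ],
  newtons=40,
)

```text
t: 16.0
eef_pos: [0.35, 0.3217, 0.0589]
ee_rot: [-3.139, -0.004, 3.141]
contact_force: [-1.0, 0.6, -1.9]
finger_gap: 0.0467
gripper_force: 42.4
```

carry_out(
  increments=[
    {"dx": 0, "dy": 0, "dz": 0.2, "wx": 0, "wy": 0, "wz": 0, "grip": 1},
    {"dx": 0, "dy": 0, "dz": 0.22, "wx": 0, "wy": 0, "wz": 0, "grip": 1},
    {"dx": 0, "dy": 0, "dz": 0.22, "wx": 0, "wy": 0, "wz": 0, "grip": 0.3},
    {"dx": 0, "dy": 0, "dz": 0.22, "wx": 0, "wy": 0, "wz": 0, "grip": 0},
    {"dx": 0, "dy": 0, "dz": 0.22, "wx": 0, "wy": 0, "wz": 0, "grip": 0},
    {"dx": 0, "dy": 0, "dz": 0.22, "wx": 0, "wy": 0, "wz": 0, "grip": 0},
    {"dx": 0, "dy": 0, "dz": -1.5, "wx": 0, "wy": 0, "wz": 0, "grip": 0},
    {"dx": 0, "dy": 0, "dz": -3.2, "wx": 0, "wy": 0, "wz": 0, "grip": 0},
    {"dx": 0, "dy": 0, "dz": -4.5, "wx": 0, "wy": 0, "wz": 0, "grip": 0},
    {"dx": 0, "dy": 0, "dz": -4.5, "wx": 0, "wy": 0, "wz": 0, "grip": 0},
  ],
  newtons=40,
)

```text
t: 17.0
eef_pos: [0.3547, 0.3253, 0.1792]
ee_rot: [3.136, 0.008, 3.141]
contact_force: [-0.2, -0.1, -0.3]
finger_gap: 0.0856
gripper_force: 0.0
```

```bash
cat > lids.py <<'E'
from h import *
ct,cs=env.capture('top'),env.capture('side')
for c in(ct,cs):
    for r in env.spot_point(c,'lid0'): print(np.round(r['at']),round(r['p'],2),np.round(at(c,r['at'],0),3))
TOP=[(box(.104,.084,.011,.011),1)]
for n,p0 in [('A',(.431,.107,.29)),('B',(.426,-.088,-.168)),('C',(.379,-.277,.077))]:
    print(n,[fit([ct,cs],P,p0,[-.1,0,.1],.006) for P in(TOP,LID[1:])])
E
python3 lids.py
python3 - <<'E'
from h import *
ct,cs=env.capture('top'),env.capture('side')
cv2.imwrite('pics/s2.png',cv2.resize(np.array(cs['pixels'])[110:350,200:480],(784,672))[:600])
y=np.pi+.29
plan([(.431,.107,.15,y),(.431,.107,.014,y)])
E
```

```text
[409. 293.] 0.82 [ 0.181 -0.31   0.   ]
[338. 223.] 0.76 [ 0.417 -0.079  0.   ]
[284. 220.] 0.7 [0.431 0.103 0.   ]
[392. 237.] 0.59 [ 0.366 -0.262  0.   ]
[371. 216.] 0.57 [ 0.44  -0.193  0.   ]
[205. 148.] 0.25 [0.688 0.386 0.   ]
[219. 242.] 0.16 [0.356 0.324 0.   ]
[296. 197.] 0.79 [0.442 0.115 0.   ]
[341. 293.] 0.77 [ 0.375 -0.276  0.   ]
[273. 334.] 0.77 [ 0.175 -0.299  0.   ]
[325. 238.] 0.65 [ 0.435 -0.087  0.   ]
A [(array([0.4322, 0.1079, 0.286 ]), np.float64(12.61)), (array([0.4305, 0.1061, 0.3364]), np.float64(66.85))]
B [(array([ 0.4278, -0.0879, -0.1717]), np.float64(12.3)), (array([ 0.4246, -0.0887, -0.1559]), np.float64(65.85))]
C [(array([ 0.3805, -0.2764,  0.0801]), np.float64(12.63)), (array([ 0.3784, -0.2776,  0.1158]), np.float64(62.68))]
t 17.3 pos [0.3511 0.3229 0.1727] rot [-3.140e+00 -2.000e-03  3.141e+00] j6 0.58 F [ 0.2 -0.7  0. ] gap 0.0849
{'dx': -3.204, 'dy': -8.633, 'dz': 0.912, 'wx': -0.001, 'wy': -0.002, 'wz': -0.291} rows 4.6
{'dx': -3.216, 'dy': -8.625, 'dz': 6.352, 'wx': -0.001, 'wy': -0.002, 'wz': -0.291} rows 2.7
```

View pics/s2.png

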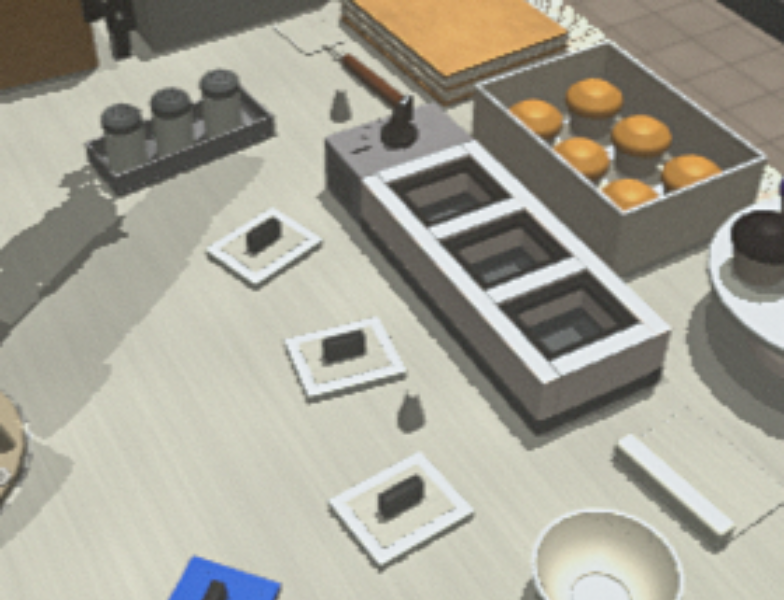

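The side crop shows all three shakers upright in the tray (126,137), (172,118), (220,98) and the wells empty. The three white lids have not moved. Next is lid A, for well2.

carry_out(
  increments=[
    {"dx": -0.8, "dy": -2, "dz": 0.2, "wx": 0, "wy": 0, "wz": -0.1, "grip": 0},
    {"dx": -1.6, "dy": -4, "dz": 0.4, "wx": 0, "wy": 0, "wz": -0.2, "grip": 0},
    {"dx": -2.4, "dy": -6, "dz": 0.6, "wx": 0, "wy": 0, "wz": -0.29, "grip": 0},
    {"dx": -3.2, "dy": -8, "dz": 0.9, "wx": 0, "wy": 0, "wz": -0.29, "grip": 0},
    {"dx": -3.21, "dy": -8.63, "dz": 0.9, "wx": 0, "wy": 0, "wz": -0.29, "grip": 0},
    {"dx": -3.21, "dy": -8.63, "dz": 0.9, "wx": 0, "wy": 0, "wz": -0.29, "grip": 0},
    {"dx": -3.21, "dy": -8.63, "dz": 2.8, "wx": 0, "wy": 0, "wz": -0.29, "grip": 0},
    {"dx": -3.21, "dy": -8.63, "dz": 4.6, "wx": 0, "wy": 0, "wz": -0.29, "grip": 0.3},
    {"dx": -3.21, "dy": -8.63, "dz": 5.8, "wx": 0, "wy": 0, "wz": -0.29, "grip": 0.5},
    {"dx": -3.21, "dy": -8.63, "dz": 6.3, "wx": 0, "wy": 0, "wz": -0.29, "grip": 0.5},
    {"dx": -3.21, "dy": -8.63, "dz": 6.33, "wx": 0, "wy": 0, "wz": -0.29, "grip": 0.6},
    {"dx": -3.21, "dy": -8.63, "dz": 6.33, "wx": 0, "wy": 0, "wz": -0.29, "grip": 1},
    {"dx": -3.21, "dy": -8.63, "dz": 6.33, "wx": 0, "wy": 0, "wz": -0.29, "grip": 1},
    {"dx": -3.21, "dy": -8.63, "dz": 6.33, "wx": 0, "wy": 0, "wz": -0.29, "grip": 1},
    {"dx": -3.21, "dy": -8.63, "dz": 6.33, "wx": 0, "wy": 0, "wz": -0.29, "grip": 1},
    {"dx": -3.21, "dy": -8.63, "dz": 6.33, "wx": 0, "wy": 0, "wz": -0.29, "grip": 1},
    {"dx": -3.21, "dy": -8.63, "dz": 6.33, "wx": 0, "wy": 0, "wz": -0.29, "grip": 1},
    {"dx": -3.21, "dy": -8.63, "dz": 6.33, "wx": 0, "wy": 0, "wz": -0.29, "grip": 1},
  ],
  newtons=70,
)

```text
t: 19.1
eef_pos: [0.4327, 0.1078, 0.0163]
ee_rot: [-3.142, 0.001, -2.852]
contact_force: [-0.9, 0.1, 5.0]
finger_gap: 0.0127
gripper_force: 70.9
```

Run:
```python
from h import *
ct,cs=env.capture('top'),env.capture('side')
MO=[(box(.110,.090,.075,.075,0,k*.11),-1) for k in(-1,0,1)]
print([fit(c,MO,(.615,-.09,-.013),[0],.006) for c in([ct],[cs],[ct,cs])])
b=box(.15,.44,.075,.075,0,.045)
print([fit(c,MO+[(b,1)],(.615,-.09,-.013),[0],.006) for c in([ct],[cs],[ct,cs])])
W=[(Rn.from_euler('z',-.013).apply([0,.11*k,0])+[.615,-.09,0]).round(4) for k in(-1,0,1)]; print(W)
s=env.get_state();y=np.pi-.013
plan([(s['eef_pos'][0],s['eef_pos'][1],.13,np.pi+.29),(W[2][0],W[2][1],.13,y),(W[2][0],W[2][1],.095,y)])
```

```text
[(array([ 0.6146, -0.0894, -0.0105]), np.float64(91.84)), (array([ 0.6153, -0.0905, -0.0144]), np.float64(145.84)), (array([ 0.6152, -0.0902, -0.0154]), np.float64(118.33))]
[(array([ 0.6145, -0.0893, -0.0106]), np.float64(105.01)), (array([ 0.6154, -0.0904, -0.0158]), np.float64(174.1)), (array([ 0.6153, -0.0902, -0.0148]), np.float64(139.1))]
[array([ 0.6136, -0.2   ,  0.    ]), array([ 0.615, -0.09 ,  0.   ]), array([0.6164, 0.02  , 0.    ])]
t 19.2 pos [0.4327 0.1078 0.0164] rot [-3.142e+00  1.000e-03 -2.852e+00] j6 -0.23 F [-1.1  1.   5.6] gap 0.0121
{'dx': -0.006, 'dy': -0.0, 'dz': -4.545, 'wx': -0.0, 'wy': 0.001, 'wz': -0.001} rows 2.3
{'dx': -6.049, 'dy': -5.461, 'dz': -4.538, 'wx': 0.0, 'wy': 0.001, 'wz': 0.302} rows 4.1
{'dx': -6.047, 'dy': -5.461, 'dz': -3.138, 'wx': 0.0, 'wy': 0.001, 'wz': 0.302} rows 0.7
```

carry_out(
  increments=[
    {"dx": 0, "dy": 0, "dz": -1.5, "wx": 0, "wy": 0, "wz": 0, "grip": 1},
    {"dx": 0, "dy": 0, "dz": -3, "wx": 0, "wy": 0, "wz": 0, "grip": 1},
    {"dx": 0, "dy": 0, "dz": -4.5, "wx": 0, "wy": 0, "wz": 0.05, "grip": 1},
    {"dx": -1.2, "dy": -1.1, "dz": -4.7, "wx": 0, "wy": 0, "wz": 0.1, "grip": 1},
    {"dx": -2.4, "dy": -2.2, "dz": -4.7, "wx": 0, "wy": 0, "wz": 0.15, "grip": 1},
    {"dx": -3.6, "dy": -3.3, "dz": -4.7, "wx": 0, "wy": 0, "wz": 0.2, "grip": 1},
    {"dx": -4.8, "dy": -4.4, "dz": -4.7, "wx": 0, "wy": 0, "wz": 0.25, "grip": 1},
    {"dx": -5.7, "dy": -5.1, "dz": -4.7, "wx": 0, "wy": 0, "wz": 0.3, "grip": 1},
    {"dx": -6.05, "dy": -5.46, "dz": -4.7, "wx": 0, "wy": 0, "wz": 0.3, "grip": 1},
    {"dx": -6.05, "dy": -5.46, "dz": -4.2, "wx": 0, "wy": 0, "wz": 0.3, "grip": 1},
    {"dx": -6.05, "dy": -5.46, "dz": -3.6, "wx": 0, "wy": 0, "wz": 0.3, "grip": 1},
    {"dx": -6.05, "dy": -5.46, "dz": -3.2, "wx": 0, "wy": 0, "wz": 0.3, "grip": 1},
    {"dx": -6.05, "dy": -5.46, "dz": -3.14, "wx": 0, "wy": 0, "wz": 0.3, "grip": 1},
    {"dx": -6.05, "dy": -5.46, "dz": -3.14, "wx": 0, "wy": 0, "wz": 0.3, "grip": 1},
  ],
  newtons=70,
)

```text
t: 20.6
eef_pos: [0.615, 0.0204, 0.0937]
ee_rot: [3.141, -0.002, 3.131]
contact_force: [0.0, 0.2, -0.6]
finger_gap: 0.0124
gripper_force: 70.0
```

```bash
cat > held.py <<'E'
# pose of a held lid, world, from plate top outline at height z of its underside
from h import *
import sys
z=float(sys.argv[1]); x,y=float(sys.argv[2]),float(sys.argv[3])
s=env.get_state()
ct,cs=env.capture('top'),env.capture('side')
T=[(box(.104,.084,z+.011,z+.011),1)]
print([fit(c,T,(x,y,-.013),[-.05,0,.05],.006) for c in([ct],[cs],[ct,cs])])
a=np.array(ct['pixels']); u=proj(ct,(x,y,.08)).astype(int); b=np.array(cs['pixels']); v=proj(cs,(x,y,.08)).astype(int)
f=lambda a,u:cv2.resize(a[u[1]-30:u[1]+30,u[0]-33:u[0]+33],None,fx=6,fy=6,interpolation=cv2.INTER_CUBIC)
cv2.imwrite('pics/'+sys.argv[4],np.hstack([f(a,u),f(b,v)]))
plan([(x,y,.0863,np.pi-.013)])
E
python3 held.py .079 .6164 .02 h1.png
```

```text
[(array([ 0.6207,  0.0346, -0.0884]), np.float64(2.35)), (array([0.6153, 0.0174, 0.0015]), np.float64(9.37)), (array([ 0.6144,  0.0216, -0.0591]), np.float64(3.94))]
t 20.7 pos [0.6161 0.0202 0.0949] rot [-3.142e+00  1.000e-03  3.131e+00] j6 -0.09 F [ 0.2 -0.2 -1.1] gap 0.0127
{'dx': -0.011, 'dy': -0.007, 'dz': 0.343, 'wx': -0.0, 'wy': 0.001, 'wz': 0.003} rows 0.2
```

View pics/h1.png

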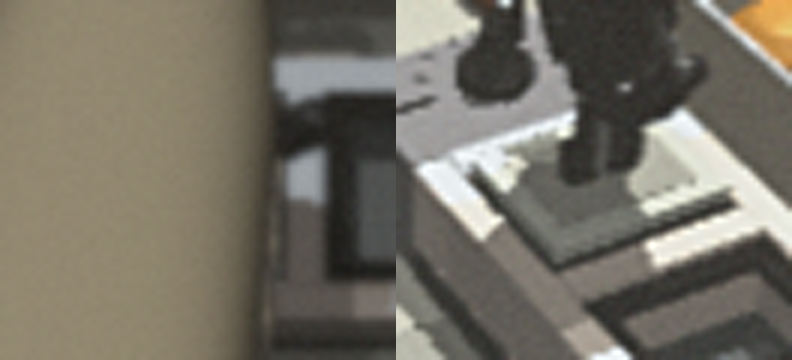

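Left half: the arm hides the top view. Right half: the lid hovers squarely over well2, with an even dark gap along its near edges at (530,230). I lower it onto the seal.

carry_out(
  increments=[
    {"dx": 0, "dy": 0, "dz": 0.15, "wx": 0, "wy": 0, "wz": 0, "grip": 1},
    {"dx": 0, "dy": 0, "dz": 0.25, "wx": 0, "wy": 0, "wz": 0, "grip": 1},
    {"dx": 0, "dy": 0, "dz": 0.33, "wx": 0, "wy": 0, "wz": 0, "grip": 1},
    {"dx": 0, "dy": 0, "dz": 0.38, "wx": 0, "wy": 0, "wz": 0, "grip": 1},
    {"dx": 0, "dy": 0, "dz": 0.38, "wx": 0, "wy": 0, "wz": 0, "grip": 1},
    {"dx": 0, "dy": 0, "dz": 0.38, "wx": 0, "wy": 0, "wz": 0, "grip": 1},
  ],
  newtons=70,
)

```text
t: 21.3
eef_pos: [0.6161, 0.02, 0.0859]
ee_rot: [3.142, 0.001, 3.131]
contact_force: [-2.2, -0.3, 5.9]
finger_gap: 0.0125
gripper_force: 71.0
```

On the seal, past the rim. Press now.

carry_out(
  increments=[
    {"dx": 0, "dy": 0, "dz": 0.06, "wx": 0, "wy": 0, "wz": 0, "grip": 1},
    {"dx": 0, "dy": 0, "dz": 0.12, "wx": 0, "wy": 0, "wz": 0, "grip": 1},
    {"dx": 0, "dy": 0, "dz": 0.18, "wx": 0, "wy": 0, "wz": 0, "grip": 1},
    {"dx": 0, "dy": 0, "dz": 0.23, "wx": 0, "wy": 0, "wz": 0, "grip": 1},
    {"dx": 0, "dy": 0, "dz": 0.26, "wx": 0, "wy": 0, "wz": 0, "grip": 1},
    {"dx": 0, "dy": 0, "dz": 0.26, "wx": 0, "wy": 0, "wz": 0, "grip": 1},
  ],
  newtons=70,
)

```text
t: 21.9
eef_pos: [0.6161, 0.02, 0.0804]
ee_rot: [-3.141, 0.001, 3.131]
contact_force: [-5.0, 0.4, 10.2]
finger_gap: 0.0127
gripper_force: 71.9
```

carry_out(
  increments=[
    {"dx": 0, "dy": 0, "dz": 0.03, "wx": 0, "wy": 0, "wz": 0, "grip": 1},
    {"dx": 0, "dy": 0, "dz": 0.06, "wx": 0, "wy": 0, "wz": 0, "grip": 1},
    {"dx": 0, "dy": 0, "dz": 0.06, "wx": 0, "wy": 0, "wz": 0, "grip": 1},
  ],
  newtons=70,
)

```text
t: 22.2
eef_pos: [0.6161, 0.02, 0.0803]
ee_rot: [-3.141, 0.002, 3.131]
contact_force: [-7.8, 0.7, 19.2]
finger_gap: 0.0124
gripper_force: 73.1
```

carry_out(
  increments=[
    {"dx": 0, "dy": 0, "dz": -0.08, "wx": 0, "wy": 0, "wz": 0, "grip": 1},
    {"dx": 0, "dy": 0, "dz": -0.08, "wx": 0, "wy": 0, "wz": 0, "grip": 0.6},
    {"dx": 0, "dy": 0, "dz": -0.08, "wx": 0, "wy": 0, "wz": 0, "grip": 0.5},
    {"dx": 0, "dy": 0, "dz": -0.08, "wx": 0, "wy": 0, "wz": 0, "grip": 0.5},
    {"dx": 0, "dy": 0, "dz": -0.08, "wx": 0, "wy": 0, "wz": 0, "grip": 0.5},
    {"dx": 0, "dy": 0, "dz": -1, "wx": 0, "wy": 0, "wz": 0, "grip": 0.5},
    {"dx": 0, "dy": 0, "dz": -2.5, "wx": 0, "wy": 0, "wz": 0, "grip": 0.5},
    {"dx": 0, "dy": 0, "dz": -3.2, "wx": 0, "wy": 0, "wz": 0, "grip": 0.5},
    {"dx": 2.0, "dy": -1.2, "dz": -3.2, "wx": 0, "wy": 0, "wz": 0, "grip": 0.5},
    {"dx": 4.0, "dy": -2.4, "dz": -3.2, "wx": 0, "wy": 0, "wz": 0, "grip": 0.5},
    {"dx": 6.0, "dy": -3.6, "dz": -3.2, "wx": 0, "wy": 0, "wz": 0, "grip": 0.5},
    {"dx": 7.5, "dy": -4.3, "dz": -3.2, "wx": 0, "wy": 0, "wz": 0, "grip": 0.5},
    {"dx": 7.5, "dy": -4.3, "dz": -3.2, "wx": 0, "wy": 0, "wz": 0, "grip": 0.5},
  ],
  newtons=70,
)

```text
t: 23.5
eef_pos: [0.423, -0.086, 0.1563]
ee_rot: [3.141, -0.003, 3.129]
contact_force: [0.9, -0.9, -0.1]
finger_gap: 0.0425
gripper_force: 0.0
```

```bash
cat > seat.py <<'E'
from h import *
import sys
ct,cs=env.capture('top'),env.capture('side')
for k in map(int,sys.argv[1:]):
    w=Rn.from_euler('z',-.013).apply([0,.11*(k-1),0])+[.615,-.09,0]
    print('well',k,w.round(4),[fit(c,[(box(.044,.014,.075,.100),-2)],(w[0],w[1],-.013),[0],.006) for c in([ct],[cs],[ct,cs])])
E
python3 seat.py 2; python3 lids.py|tail -3
python3 -c "
from h import *
y=np.pi-.168
plan([(.4265,-.088,.13,y),(.4265,-.088,.0155,y)])"
```

```text
well 2 [0.6164 0.02   0.    ] [(array([0.6131, 0.0174, 0.0846]), np.float64(50.98)), (array([0.6144, 0.016 , 0.0723]), np.float64(86.9)), (array([0.6144, 0.0167, 0.059 ]), np.float64(68.31))]
A [(array([0.4668, 0.0893, 0.1463]), np.float64(3.33)), (array([0.4273, 0.1168, 0.3495]), np.float64(0.28))]
B [(array([ 0.4272, -0.0881, -0.1741]), np.float64(7.73)), (array([ 0.4249, -0.0888, -0.157 ]), np.float64(36.83))]
C [(array([ 0.3804, -0.2765,  0.0793]), np.float64(12.42)), (array([ 0.3786, -0.2776,  0.1197]), np.float64(65.37))]
t 23.8 pos [ 0.4289 -0.0855  0.157 ] rot [-3.141e+00  1.000e-03  3.132e+00] j6 -0.37 F [-0.8 -0.4 -0.4] gap 0.0431
{'dx': 0.097, 'dy': -0.103, 'dz': 1.08, 'wx': -0.0, 'wy': 0.001, 'wz': 0.158} rows 1.1
{'dx': 0.104, 'dy': -0.102, 'dz': 5.66, 'wx': -0.0, 'wy': 0.001, 'wz': 0.158} rows 2.3
```

carry_out(
  increments=[
    {"dx": 0.1, "dy": -0.1, "dz": 0.5, "wx": 0, "wy": 0, "wz": 0.1, "grip": 0.5},
    {"dx": 0.1, "dy": -0.1, "dz": 1.1, "wx": 0, "wy": 0, "wz": 0.158, "grip": 0.5},
    {"dx": 0.1, "dy": -0.1, "dz": 2.8, "wx": 0, "wy": 0, "wz": 0.158, "grip": 0.5},
    {"dx": 0.1, "dy": -0.1, "dz": 4.4, "wx": 0, "wy": 0, "wz": 0.158, "grip": 0.5},
    {"dx": 0.1, "dy": -0.1, "dz": 5.4, "wx": 0, "wy": 0, "wz": 0.158, "grip": 0.5},
    {"dx": 0.1, "dy": -0.1, "dz": 5.65, "wx": 0, "wy": 0, "wz": 0.158, "grip": 0.5},
    {"dx": 0.1, "dy": -0.1, "dz": 5.65, "wx": 0, "wy": 0, "wz": 0.158, "grip": 0.7},
    {"dx": 0.1, "dy": -0.1, "dz": 5.65, "wx": 0, "wy": 0, "wz": 0.158, "grip": 1},
    {"dx": 0.1, "dy": -0.1, "dz": 5.65, "wx": 0, "wy": 0, "wz": 0.158, "grip": 1},
    {"dx": 0.1, "dy": -0.1, "dz": 5.65, "wx": 0, "wy": 0, "wz": 0.158, "grip": 1},
    {"dx": 0.1, "dy": -0.1, "dz": 5.65, "wx": 0, "wy": 0, "wz": 0.158, "grip": 1},
    {"dx": 0.1, "dy": -0.1, "dz": 5.65, "wx": 0, "wy": 0, "wz": 0.158, "grip": 1},
  ],
  newtons=70,
)

```text
t: 25.0
eef_pos: [0.426, -0.0883, 0.0167]
ee_rot: [-3.141, 0.003, 2.973]
contact_force: [-0.7, 1.6, 6.8]
finger_gap: 0.0128
gripper_force: 70.6
```

Run:
```python
from h import *
s=env.get_state();y=np.pi-.013
plan([(s['eef_pos'][0],s['eef_pos'][1],.13,np.pi-.168),(.615,-.09,.13,y),(.615,-.09,.095,y)])
```

```text
t 25.0 pos [ 0.426  -0.0883  0.0167] rot [-3.141e+00  3.000e-03  2.973e+00] j6 -0.22 F [-0.7  1.6  6.8] gap 0.0128
{'dx': -0.013, 'dy': -0.001, 'dz': -4.532, 'wx': -0.0, 'wy': 0.003, 'wz': -0.001} rows 2.3
{'dx': -7.475, 'dy': 1.203, 'dz': -4.511, 'wx': -0.0, 'wy': 0.003, 'wz': -0.156} rows 3.8
{'dx': -7.471, 'dy': 1.204, 'dz': -3.111, 'wx': -0.0, 'wy': 0.003, 'wz': -0.156} rows 0.7
```

carry_out(
  increments=[
    {"dx": 0, "dy": 0, "dz": -1.5, "wx": 0, "wy": 0, "wz": 0, "grip": 1},
    {"dx": 0, "dy": 0, "dz": -3, "wx": 0, "wy": 0, "wz": 0, "grip": 1},
    {"dx": 0, "dy": 0, "dz": -4.5, "wx": 0, "wy": 0, "wz": 0, "grip": 1},
    {"dx": -1.6, "dy": 0.3, "dz": -4.7, "wx": 0, "wy": 0, "wz": -0.05, "grip": 1},
    {"dx": -3.2, "dy": 0.5, "dz": -4.7, "wx": 0, "wy": 0, "wz": -0.1, "grip": 1},
    {"dx": -4.8, "dy": 0.8, "dz": -4.7, "wx": 0, "wy": 0, "wz": -0.156, "grip": 1},
    {"dx": -6.4, "dy": 1, "dz": -4.7, "wx": 0, "wy": 0, "wz": -0.156, "grip": 1},
    {"dx": -7.2, "dy": 1.2, "dz": -4.7, "wx": 0, "wy": 0, "wz": -0.156, "grip": 1},
    {"dx": -7.47, "dy": 1.2, "dz": -4.5, "wx": 0, "wy": 0, "wz": -0.156, "grip": 1},
    {"dx": -7.47, "dy": 1.2, "dz": -4, "wx": 0, "wy": 0, "wz": -0.156, "grip": 1},
    {"dx": -7.47, "dy": 1.2, "dz": -3.5, "wx": 0, "wy": 0, "wz": -0.156, "grip": 1},
    {"dx": -7.47, "dy": 1.2, "dz": -3.1, "wx": 0, "wy": 0, "wz": -0.156, "grip": 1},
    {"dx": -7.47, "dy": 1.2, "dz": -3.1, "wx": 0, "wy": 0, "wz": -0.156, "grip": 1},
    {"dx": -7.47, "dy": 1.2, "dz": -2.98, "wx": 0, "wy": 0, "wz": -0.156, "grip": 1},
    {"dx": -7.47, "dy": 1.2, "dz": -2.88, "wx": 0, "wy": 0, "wz": -0.156, "grip": 1},
    {"dx": -7.47, "dy": 1.2, "dz": -2.8, "wx": 0, "wy": 0, "wz": -0.156, "grip": 1},
    {"dx": -7.47, "dy": 1.2, "dz": -2.76, "wx": 0, "wy": 0, "wz": -0.156, "grip": 1},
    {"dx": -7.47, "dy": 1.2, "dz": -2.76, "wx": 0, "wy": 0, "wz": -0.156, "grip": 1},
  ],
  newtons=70,
)

```text
t: 26.8
eef_pos: [0.6139, -0.0899, 0.0859]
ee_rot: [-3.141, 0.001, 3.129]
contact_force: [-3.6, 0.3, 6.3]
finger_gap: 0.0126
gripper_force: 70.8
```

Past the rim and on the seal again, so I press and release.

carry_out(
  increments=[
    {"dx": 0, "dy": 0, "dz": 0.06, "wx": 0, "wy": 0, "wz": 0, "grip": 1},
    {"dx": 0, "dy": 0, "dz": 0.12, "wx": 0, "wy": 0, "wz": 0, "grip": 1},
    {"dx": 0, "dy": 0, "dz": 0.18, "wx": 0, "wy": 0, "wz": 0, "grip": 1},
    {"dx": 0, "dy": 0, "dz": 0.23, "wx": 0, "wy": 0, "wz": 0, "grip": 1},
    {"dx": 0, "dy": 0, "dz": 0.28, "wx": 0, "wy": 0, "wz": 0, "grip": 1},
    {"dx": 0, "dy": 0, "dz": 0.32, "wx": 0, "wy": 0, "wz": 0, "grip": 1},
    {"dx": 0, "dy": 0, "dz": 0.32, "wx": 0, "wy": 0, "wz": 0, "grip": 1},
  ],
  newtons=70,
)

```text
t: 27.5
eef_pos: [0.6139, -0.0899, 0.0807]
ee_rot: [-3.141, 0.002, 3.129]
contact_force: [-9.8, 0.3, 21.5]
finger_gap: 0.0121
gripper_force: 72.9
```

carry_out(
  increments=[
    {"dx": 0, "dy": 0, "dz": -0.08, "wx": 0, "wy": 0, "wz": 0, "grip": 1},
    {"dx": 0, "dy": 0, "dz": -0.08, "wx": 0, "wy": 0, "wz": 0, "grip": 0.6},
    {"dx": 0, "dy": 0, "dz": -0.08, "wx": 0, "wy": 0, "wz": 0, "grip": 0.5},
    {"dx": 0, "dy": 0, "dz": -0.08, "wx": 0, "wy": 0, "wz": 0, "grip": 0.5},
    {"dx": 0, "dy": 0, "dz": -0.08, "wx": 0, "wy": 0, "wz": 0, "grip": 0.5},
    {"dx": 0, "dy": 0, "dz": -1, "wx": 0, "wy": 0, "wz": 0, "grip": 0.5},
    {"dx": 0, "dy": 0, "dz": -2.5, "wx": 0, "wy": 0, "wz": 0, "grip": 0.5},
    {"dx": 0, "dy": 0, "dz": -3.2, "wx": 0, "wy": 0, "wz": 0, "grip": 0.5},
    {"dx": 1.5, "dy": -1.2, "dz": -3.2, "wx": 0, "wy": 0, "wz": 0, "grip": 0.5},
    {"dx": 3, "dy": -2.4, "dz": -3.2, "wx": 0, "wy": 0, "wz": 0, "grip": 0.5},
    {"dx": 4.5, "dy": -3.6, "dz": -3.2, "wx": 0, "wy": 0, "wz": -0.03, "grip": 0.5},
    {"dx": 6, "dy": -4.8, "dz": -3.2, "wx": 0, "wy": 0, "wz": -0.06, "grip": 0.5},
    {"dx": 7.5, "dy": -6, "dz": -3.2, "wx": 0, "wy": 0, "wz": -0.09, "grip": 0.5},
    {"dx": 9, "dy": -7.2, "dz": -3.2, "wx": 0, "wy": 0, "wz": -0.09, "grip": 0.5},
    {"dx": 9.4, "dy": -7.5, "dz": -3.2, "wx": 0, "wy": 0, "wz": -0.09, "grip": 0.5},
    {"dx": 9.4, "dy": -7.5, "dz": -3.2, "wx": 0, "wy": 0, "wz": -0.09, "grip": 0.5},
  ],
  newtons=70,
)

```text
t: 29.1
eef_pos: [0.3753, -0.2753, 0.1565]
ee_rot: [3.141, 0.0, -3.068]
contact_force: [0.3, 0.1, 1.4]
finger_gap: 0.0429
gripper_force: 0.0
```

```bash
python3 seat.py 1 2; python3 lids.py|tail -1
python3 -c "
from h import *
y=np.pi+.078
plan([(.3798,-.2768,.13,y),(.3798,-.2768,.0165,y)])"
```

```text
well 1 [ 0.615 -0.09   0.   ] [(array([ 0.6119, -0.0915,  0.0305]), np.float64(51.38)), (array([ 0.6121, -0.0927,  0.0603]), np.float64(90.76)), (array([ 0.6122, -0.0924,  0.0546]), np.float64(70.47))]
well 2 [0.6164 0.02   0.    ] [(array([0.6133, 0.0174, 0.0843]), np.float64(50.69)), (array([0.6178, 0.005 , 0.7479]), np.float64(36.68)), (array([0.6141, 0.0173, 0.0297]), np.float64(38.35))]
C [(array([ 0.3801, -0.2764,  0.0786]), np.float64(10.44)), (array([ 0.3786, -0.2777,  0.1362]), np.float64(35.65))]
t 29.4 pos [ 0.3775 -0.2735  0.1564] rot [ 3.141  0.    -3.062] j6 -0.88 F [ 0.6 -1.1 -0. ] gap 0.043
{'dx': -0.08, 'dy': -0.141, 'dz': 1.056, 'wx': 0.0, 'wy': 0.0, 'wz': 0.001} rows 0.5
{'dx': -0.079, 'dy': -0.142, 'dz': 5.596, 'wx': 0.0, 'wy': 0.0, 'wz': 0.001} rows 2.3
```

carry_out(
  increments=[
    {"dx": -0.08, "dy": -0.14, "dz": 1, "wx": 0, "wy": 0, "wz": 0, "grip": 0.5},
    {"dx": -0.08, "dy": -0.14, "dz": 2.8, "wx": 0, "wy": 0, "wz": 0, "grip": 0.5},
    {"dx": -0.08, "dy": -0.14, "dz": 4.4, "wx": 0, "wy": 0, "wz": 0, "grip": 0.5},
    {"dx": -0.08, "dy": -0.14, "dz": 5.3, "wx": 0, "wy": 0, "wz": 0, "grip": 0.5},
    {"dx": -0.08, "dy": -0.14, "dz": 5.6, "wx": 0, "wy": 0, "wz": 0, "grip": 0.5},
    {"dx": -0.08, "dy": -0.14, "dz": 5.6, "wx": 0, "wy": 0, "wz": 0, "grip": 0.7},
    {"dx": -0.08, "dy": -0.14, "dz": 5.6, "wx": 0, "wy": 0, "wz": 0, "grip": 1},
    {"dx": -0.08, "dy": -0.14, "dz": 5.6, "wx": 0, "wy": 0, "wz": 0, "grip": 1},
    {"dx": -0.08, "dy": -0.14, "dz": 5.6, "wx": 0, "wy": 0, "wz": 0, "grip": 1},
    {"dx": -0.08, "dy": -0.14, "dz": 5.6, "wx": 0, "wy": 0, "wz": 0, "grip": 1},
    {"dx": -0.08, "dy": -0.14, "dz": 5.6, "wx": 0, "wy": 0, "wz": 0, "grip": 1},
  ],
  newtons=70,
)

```text
t: 30.5
eef_pos: [0.3798, -0.2784, 0.0177]
ee_rot: [-3.14, 0.002, -3.064]
contact_force: [-0.2, 1.6, 5.6]
finger_gap: 0.0126
gripper_force: 71.0
```

Run:
```python
from h import *
s=env.get_state();y=np.pi-.013
plan([(s['eef_pos'][0],s['eef_pos'][1],.13,np.pi+.078),(.6136,-.2,.13,y),(.6136,-.2,.0865,y)])
```

```text
t 30.5 pos [ 0.3798 -0.2784  0.0177] rot [-3.140e+00  2.000e-03 -3.064e+00] j6 -0.88 F [-0.2  1.6  5.6] gap 0.0126
{'dx': -0.009, 'dy': -0.008, 'dz': -4.49, 'wx': -0.002, 'wy': 0.002, 'wz': -0.001} rows 2.2
{'dx': -9.576, 'dy': 2.396, 'dz': -4.475, 'wx': -0.002, 'wy': 0.002, 'wz': 0.09} rows 4.9
{'dx': -9.572, 'dy': 2.399, 'dz': -2.735, 'wx': -0.002, 'wy': 0.002, 'wz': 0.09} rows 0.9
```

carry_out(
  increments=[
    {"dx": 0, "dy": 0, "dz": -1.5, "wx": 0, "wy": 0, "wz": 0, "grip": 1},
    {"dx": 0, "dy": 0, "dz": -3, "wx": 0, "wy": 0, "wz": 0, "grip": 1},
    {"dx": 0, "dy": 0, "dz": -4.5, "wx": 0, "wy": 0, "wz": 0, "grip": 1},
    {"dx": -1.7, "dy": 0.4, "dz": -4.7, "wx": 0, "wy": 0, "wz": 0.03, "grip": 1},
    {"dx": -3.4, "dy": 0.8, "dz": -4.7, "wx": 0, "wy": 0, "wz": 0.06, "grip": 1},
    {"dx": -5.1, "dy": 1.3, "dz": -4.7, "wx": 0, "wy": 0, "wz": 0.09, "grip": 1},
    {"dx": -6.8, "dy": 1.7, "dz": -4.7, "wx": 0, "wy": 0, "wz": 0.09, "grip": 1},
    {"dx": -8.5, "dy": 2.1, "dz": -4.7, "wx": 0, "wy": 0, "wz": 0.09, "grip": 1},
    {"dx": -9.4, "dy": 2.35, "dz": -4.7, "wx": 0, "wy": 0, "wz": 0.09, "grip": 1},
    {"dx": -9.58, "dy": 2.4, "dz": -4.5, "wx": 0, "wy": 0, "wz": 0.09, "grip": 1},
    {"dx": -9.58, "dy": 2.4, "dz": -4, "wx": 0, "wy": 0, "wz": 0.09, "grip": 1},
    {"dx": -9.58, "dy": 2.4, "dz": -3.5, "wx": 0, "wy": 0, "wz": 0.09, "grip": 1},
    {"dx": -9.58, "dy": 2.4, "dz": -3.12, "wx": 0, "wy": 0, "wz": 0.09, "grip": 1},
    {"dx": -9.58, "dy": 2.4, "dz": -3.12, "wx": 0, "wy": 0, "wz": 0.09, "grip": 1},
    {"dx": -9.58, "dy": 2.4, "dz": -3, "wx": 0, "wy": 0, "wz": 0.09, "grip": 1},
    {"dx": -9.58, "dy": 2.4, "dz": -2.9, "wx": 0, "wy": 0, "wz": 0.09, "grip": 1},
    {"dx": -9.58, "dy": 2.4, "dz": -2.82, "wx": 0, "wy": 0, "wz": 0.09, "grip": 1},
    {"dx": -9.58, "dy": 2.4, "dz": -2.76, "wx": 0, "wy": 0, "wz": 0.09, "grip": 1},
    {"dx": -9.58, "dy": 2.4, "dz": -2.76, "wx": 0, "wy": 0, "wz": 0.09, "grip": 1},
  ],
  newtons=70,
)

```text
t: 32.4
eef_pos: [0.6129, -0.1996, 0.0869]
ee_rot: [-3.141, 0.001, 3.129]
contact_force: [-3.0, 0.2, 5.2]
finger_gap: 0.0123
gripper_force: 70.8
```

carry_out(
  increments=[
    {"dx": 0, "dy": 0, "dz": 0.06, "wx": 0, "wy": 0, "wz": 0, "grip": 1},
    {"dx": 0, "dy": 0, "dz": 0.12, "wx": 0, "wy": 0, "wz": 0, "grip": 1},
    {"dx": 0, "dy": 0, "dz": 0.18, "wx": 0, "wy": 0, "wz": 0, "grip": 1},
    {"dx": 0, "dy": 0, "dz": 0.23, "wx": 0, "wy": 0, "wz": 0, "grip": 1},
    {"dx": 0, "dy": 0, "dz": 0.28, "wx": 0, "wy": 0, "wz": 0, "grip": 1},
    {"dx": 0, "dy": 0, "dz": 0.32, "wx": 0, "wy": 0, "wz": 0, "grip": 1},
    {"dx": 0, "dy": 0, "dz": 0.32, "wx": 0, "wy": 0, "wz": 0, "grip": 1},
  ],
  newtons=70,
)

```text
t: 33.1
eef_pos: [0.613, -0.1996, 0.0817]
ee_rot: [-3.14, 0.002, 3.129]
contact_force: [-7.9, 1.8, 19.7]
finger_gap: 0.0126
gripper_force: 72.9
```

carry_out(
  increments=[
    {"dx": 0, "dy": 0, "dz": -0.08, "wx": 0, "wy": 0, "wz": 0, "grip": 1},
    {"dx": 0, "dy": 0, "dz": -0.08, "wx": 0, "wy": 0, "wz": 0, "grip": 0.6},
    {"dx": 0, "dy": 0, "dz": -0.08, "wx": 0, "wy": 0, "wz": 0, "grip": 0.5},
    {"dx": 0, "dy": 0, "dz": -0.08, "wx": 0, "wy": 0, "wz": 0, "grip": 0.5},
    {"dx": 0, "dy": 0, "dz": -0.08, "wx": 0, "wy": 0, "wz": 0, "grip": 0.5},
    {"dx": 0, "dy": 0, "dz": -1, "wx": 0, "wy": 0, "wz": 0, "grip": 0.5},
    {"dx": 0, "dy": 0, "dz": -2.5, "wx": 0, "wy": 0, "wz": 0, "grip": 0.5},
    {"dx": 0, "dy": 0, "dz": -4, "wx": 0, "wy": 0, "wz": 0, "grip": 0.5},
    {"dx": 1.6, "dy": 1.2, "dz": -4, "wx": 0, "wy": 0, "wz": 0, "grip": 0.5},
    {"dx": 3.2, "dy": 2.4, "dz": -4, "wx": 0, "wy": 0, "wz": 0, "grip": 0.5},
    {"dx": 4.8, "dy": 3.6, "dz": -4, "wx": 0, "wy": 0, "wz": 0, "grip": 0.5},
    {"dx": 6.4, "dy": 4.8, "dz": -4, "wx": 0, "wy": 0, "wz": 0, "grip": 0.5},
    {"dx": 8, "dy": 6, "dz": -4, "wx": 0, "wy": 0, "wz": 0, "grip": 0.5},
    {"dx": 8, "dy": 7.6, "dz": -4, "wx": 0, "wy": 0, "wz": 0, "grip": 0.5},
    {"dx": 8, "dy": 9.2, "dz": -4, "wx": 0, "wy": 0, "wz": 0, "grip": 0.5},
    {"dx": 8, "dy": 9.2, "dz": -4, "wx": 0, "wy": 0, "wz": 0, "grip": 0.5},
  ],
  newtons=40,
)

```text
t: 34.7
eef_pos: [0.4151, 0.0368, 0.1778]
ee_rot: [3.14, 0.0, 3.135]
contact_force: [1.0, -0.7, 0.0]
finger_gap: 0.0427
gripper_force: 0.0
```

```bash
cat > knob.py <<'E'
from h import *
import sys
ct,cs=env.capture('top'),env.capture('side')
O=Rn.from_euler('z',-.013).apply([0,.22,0])+[.615,-.09,0]
# pointer: bar top outline at z=.115, asymmetric; angle th = knob angle
def bar(th):
    R=Rn.from_euler('z',-.013-th).as_matrix()
    return R
B=np.array([[x,y,z] for z in(.085,.115) for x,y in((-.031,-.006),(.017,-.006),(.017,.006),(-.031,.006))])
for c in([ct],[cs],[ct,cs]):
    cams=[(k,grads(k)) for k in c]; th=np.arange(-.6,2.8,.02)
    v=[score(cams,[(B,-1)],(O[0],O[1],-.013-t)) for t in th]; i=np.argsort(v)[::-1][:4]; print('bar',np.round(th[i],2),np.round(np.array(v)[i],1))
for c in(ct,cs):
    for r in env.spot_point(c,'knob_grip'): print(round(r['p'],2),np.round(at(c,r['at'],.105),3))
print('axis',O, proj(ct,[*O[:2],.115]),proj(cs,[*O[:2],.115]))
if len(sys.argv)>1:
    f=lambda a,x,y,w,h,s:cv2.resize(np.array(a['pixels'])[y:y+h,x:x+w],None,fx=s,fy=s,interpolation=cv2.INTER_CUBIC)
    cv2.imwrite('pics/'+sys.argv[1],np.hstack([f(ct,255,135,150,60,2.6),f(cs,315,130,150,150,2.6)[:156]]) if 0 else f(cs,315,130,130,120,5))
E
python3 seat.py 0 1 2; python3 knob.py w1.png; python3 -c "
from h import *
plan([])"
```

```text
well 0 [ 0.6136 -0.2     0.    ] [(array([ 0.6121, -0.2003, -0.0284]), np.float64(48.98)), (array([ 0.6123, -0.2019,  0.0492]), np.float64(83.27)), (array([ 0.6128, -0.2014,  0.0365]), np.float64(65.5))]
well 1 [ 0.615 -0.09   0.   ] [(array([ 0.6119, -0.0915,  0.0305]), np.float64(51.06)), (array([ 0.6123, -0.0927,  0.0544]), np.float64(85.08)), (array([ 0.6124, -0.0921,  0.0438]), np.float64(67.5))]
well 2 [0.6164 0.02   0.    ] [(array([ 0.6174,  0.0261, -0.4614]), np.float64(14.36)), (array([0.6145, 0.0161, 0.06  ]), np.float64(82.85)), (array([0.6147, 0.0164, 0.0762]), np.float64(43.52))]
bar [2.44 2.46 2.42 2.4 ] [3.1 3.1 3.1 3. ]
bar [-0.6  -0.58 -0.56 -0.54] [15.1 15.  14.9 14.8]
bar [2.48 2.46 2.5  2.44] [8.3 8.2 8.1 8. ]
0.55 [0.625 0.139 0.105]
axis [0.61785992 0.12998141 0.        ] [273.16415701 156.85388881] [341.73560834 148.48752656]
t 35.0 pos [0.4162 0.0323 0.1774] rot [-3.142 -0.     3.127] j6 -0.1 F [ 0.3 -0.3 -0.6] gap 0.0427
```

View pics/w1.png

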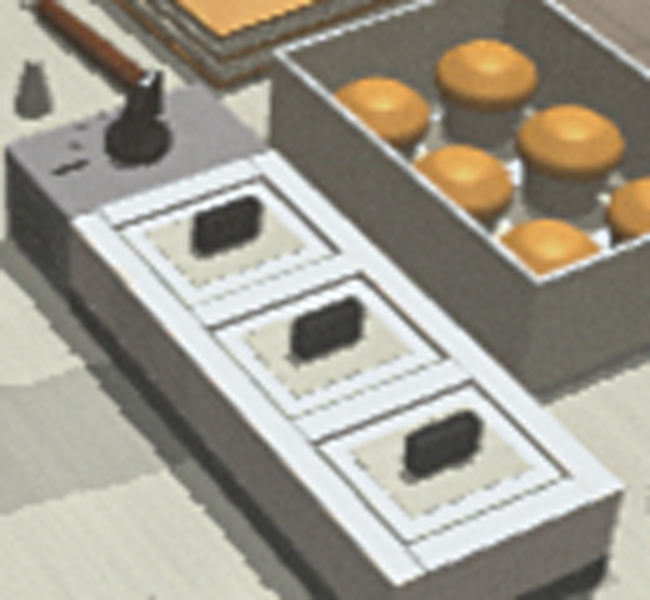

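The side crop shows three lids level and flush at (227,222), (327,328) and (442,443). The knob at (140,120) has not been touched, with its pointer at about 2.45 rad by the fit. Now the knob.

```bash
python3 -c "
from h import *
plan([(.618,.130,.16,.69),(.618,.13,.089,.69)])"
```

```text
t 35.0 pos [0.4162 0.0323 0.1774] rot [-3.142 -0.     3.127] j6 -0.1 F [ 0.3 -0.3 -0.6] gap 0.0427
{'dx': -8.015, 'dy': 4.027, 'dz': 0.694, 'wx': -0.0, 'wy': 0.0, 'wz': 2.437} rows 16.2
{'dx': -8.015, 'dy': 4.027, 'dz': 3.534, 'wx': -0.0, 'wy': 0.0, 'wz': 2.437} rows 1.4
```

carry_out(
  increments=[
    {"dx": -0.5, "dy": 0.2, "dz": 0, "wx": 0, "wy": 0, "wz": 0.14, "grip": 0.5},
    {"dx": -1, "dy": 0.5, "dz": 0, "wx": 0, "wy": 0, "wz": 0.28, "grip": 0.5},
    {"dx": -1.5, "dy": 0.7, "dz": 0, "wx": 0, "wy": 0, "wz": 0.42, "grip": 0.5},
    {"dx": -2, "dy": 1, "dz": 0, "wx": 0, "wy": 0, "wz": 0.56, "grip": 0.5},
    {"dx": -2.5, "dy": 1.2, "dz": 0, "wx": 0, "wy": 0, "wz": 0.7, "grip": 0.5},
    {"dx": -3, "dy": 1.5, "dz": 0, "wx": 0, "wy": 0, "wz": 0.84, "grip": 0.5},
    {"dx": -3.5, "dy": 1.7, "dz": 0, "wx": 0, "wy": 0, "wz": 0.98, "grip": 0.5},
    {"dx": -4, "dy": 2, "dz": 0, "wx": 0, "wy": 0, "wz": 1.12, "grip": 0.5},
    {"dx": -4.5, "dy": 2.2, "dz": 0, "wx": 0, "wy": 0, "wz": 1.26, "grip": 0.5},
    {"dx": -5, "dy": 2.5, "dz": 0, "wx": 0, "wy": 0, "wz": 1.4, "grip": 0.5},
    {"dx": -5.5, "dy": 2.7, "dz": 0, "wx": 0, "wy": 0, "wz": 1.54, "grip": 0.5},
    {"dx": -6, "dy": 3, "dz": 0, "wx": 0, "wy": 0, "wz": 1.68, "grip": 0.5},
    {"dx": -6.5, "dy": 3.2, "dz": 0, "wx": 0, "wy": 0, "wz": 1.82, "grip": 0.5},
    {"dx": -7, "dy": 3.5, "dz": 0, "wx": 0, "wy": 0, "wz": 1.96, "grip": 0.5},
    {"dx": -7.5, "dy": 3.7, "dz": 0, "wx": 0, "wy": 0, "wz": 2.1, "grip": 0.5},
    {"dx": -8.02, "dy": 4.03, "dz": 0, "wx": 0, "wy": 0, "wz": 2.24, "grip": 0.5},
    {"dx": -8.02, "dy": 4.03, "dz": 0.3, "wx": 0, "wy": 0, "wz": 2.38, "grip": 0.5},
    {"dx": -8.02, "dy": 4.03, "dz": 0.7, "wx": 0, "wy": 0, "wz": 2.44, "grip": 0.5},
    {"dx": -8.02, "dy": 4.03, "dz": 0.7, "wx": 0, "wy": 0, "wz": 2.44, "grip": 0.5},
    {"dx": -8.02, "dy": 4.03, "dz": 0.7, "wx": 0, "wy": 0, "wz": 2.44, "grip": 0.5},
  ],
  newtons=40,
)

```text
t: 37.0
eef_pos: [0.6178, 0.1303, 0.1596]
ee_rot: [-3.141, 0.001, 0.689]
contact_force: [0.9, -0.8, 0.3]
finger_gap: 0.0428
gripper_force: 0.0
```

```bash
python3 -c "
from h import *
plan([(.618,.13,.0895,.69)])
c=env.capture('side');cv2.imwrite('pics/k2.png',cv2.resize(np.array(c['pixels'])[100:190,290:390],(800,600)[:1]*2 if 0 else (666,600),interpolation=cv2.INTER_CUBIC))"
```

```text
t 37.0 pos [0.6178 0.1303 0.1596] rot [-3.141e+00  1.000e-03  6.890e-01] j6 2.53 F [ 0.9 -0.8  0.3] gap 0.0428
{'dx': 0.002, 'dy': 0.016, 'dz': 2.805, 'wx': -0.001, 'wy': 0.001, 'wz': -0.001} rows 1.4
```

View pics/k2.png

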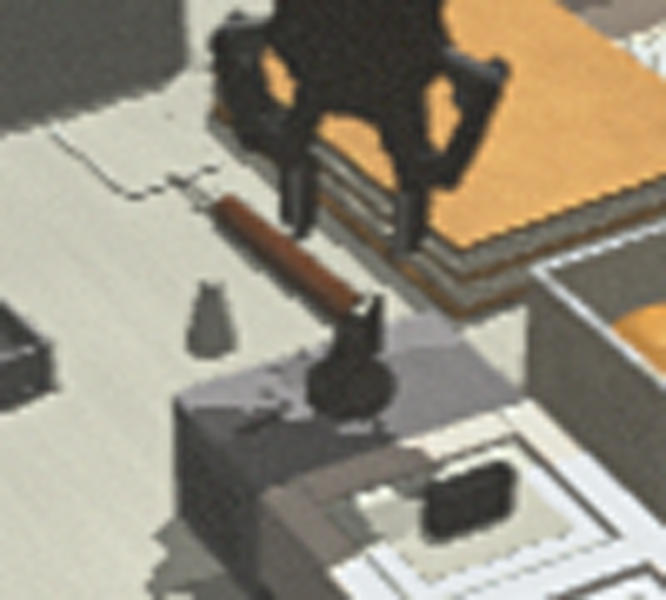

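The open fingers, at (297,200) and (407,215), straddle the knob bar at (360,330). I go down and close.

carry_out(
  increments=[
    {"dx": 0, "dy": 0, "dz": 1, "wx": 0, "wy": 0, "wz": 0, "grip": 0.5},
    {"dx": 0, "dy": 0, "dz": 2, "wx": 0, "wy": 0, "wz": 0, "grip": 0.5},
    {"dx": 0, "dy": 0, "dz": 2.7, "wx": 0, "wy": 0, "wz": 0, "grip": 0.5},
    {"dx": 0, "dy": 0, "dz": 2.8, "wx": 0, "wy": 0, "wz": 0, "grip": 0.6},
    {"dx": 0, "dy": 0, "dz": 2.8, "wx": 0, "wy": 0, "wz": 0, "grip": 1},
    {"dx": 0, "dy": 0, "dz": 2.8, "wx": 0, "wy": 0, "wz": 0, "grip": 1},
    {"dx": 0, "dy": 0, "dz": 2.8, "wx": 0, "wy": 0, "wz": 0, "grip": 1},
    {"dx": 0, "dy": 0, "dz": 2.8, "wx": 0, "wy": 0, "wz": 0, "grip": 1},
  ],
  newtons=40,
)

```text
t: 37.85
eef_pos: [0.6184, 0.1314, 0.0913]
ee_rot: [3.141, -0.001, 0.689]
contact_force: [0.3, -0.9, 1.4]
finger_gap: 0.0113
gripper_force: 43.0
```

carry_out(
  increments=[
    {"dx": 0, "dy": 0, "dz": 0, "wx": 0, "wy": 0, "wz": -0.13, "grip": 1},
    {"dx": 0, "dy": 0, "dz": 0, "wx": 0, "wy": 0, "wz": -0.26, "grip": 1},
    {"dx": 0, "dy": 0, "dz": 0, "wx": 0, "wy": 0, "wz": -0.39, "grip": 1},
    {"dx": 0, "dy": 0, "dz": 0, "wx": 0, "wy": 0, "wz": -0.52, "grip": 1},
    {"dx": 0, "dy": 0, "dz": 0, "wx": 0, "wy": 0, "wz": -0.65, "grip": 1},
    {"dx": 0, "dy": 0, "dz": 0, "wx": 0, "wy": 0, "wz": -0.78, "grip": 1},
    {"dx": 0, "dy": 0, "dz": 0, "wx": 0, "wy": 0, "wz": -0.91, "grip": 1},
    {"dx": 0, "dy": 0, "dz": 0, "wx": 0, "wy": 0, "wz": -1.04, "grip": 1},
    {"dx": 0, "dy": 0, "dz": 0, "wx": 0, "wy": 0, "wz": -1.17, "grip": 1},
    {"dx": 0, "dy": 0, "dz": 0, "wx": 0, "wy": 0, "wz": -1.3, "grip": 1},
    {"dx": 0, "dy": 0, "dz": 0, "wx": 0, "wy": 0, "wz": -1.43, "grip": 1},
    {"dx": 0, "dy": 0, "dz": 0, "wx": 0, "wy": 0, "wz": -1.56, "grip": 1},
    {"dx": 0, "dy": 0, "dz": 0, "wx": 0, "wy": 0, "wz": -1.69, "grip": 1},
    {"dx": 0, "dy": 0, "dz": 0, "wx": 0, "wy": 0, "wz": -1.82, "grip": 1},
    {"dx": 0, "dy": 0, "dz": 0, "wx": 0, "wy": 0, "wz": -1.95, "grip": 1},
    {"dx": 0, "dy": 0, "dz": 0, "wx": 0, "wy": 0, "wz": -2.08, "grip": 1},
    {"dx": 0, "dy": 0, "dz": 0, "wx": 0, "wy": 0, "wz": -2.21, "grip": 1},
    {"dx": 0, "dy": 0, "dz": 0, "wx": 0, "wy": 0, "wz": -2.34, "grip": 1},
    {"dx": 0, "dy": 0, "dz": 0, "wx": 0, "wy": 0, "wz": -2.44, "grip": 1},
    {"dx": 0, "dy": 0, "dz": 0, "wx": 0, "wy": 0, "wz": -2.44, "grip": 1},
  ],
  newtons=40,
)

```text
t: 39.85
eef_pos: [0.6172, 0.1311, 0.0913]
ee_rot: [-3.141, -0.0, 3.13]
contact_force: [-4.7, -2.5, 5.5]
finger_gap: 0.0111
gripper_force: 43.5
```

carry_out(
  increments=[
    {"dx": 0, "dy": 0, "dz": 0, "wx": 0, "wy": 0, "wz": 0, "grip": 1},
    {"dx": 0, "dy": 0, "dz": 0, "wx": 0, "wy": 0, "wz": 0, "grip": 1},
    {"dx": 0, "dy": 0, "dz": 0, "wx": 0, "wy": 0, "wz": 0, "grip": 1},
  ],
  newtons=40,
)

```text
t: 40.15
eef_pos: [0.6172, 0.131, 0.0913]
ee_rot: [-3.141, -0.0, 3.127]
contact_force: [-4.9, -2.6, 6.2]
finger_gap: 0.0112
gripper_force: 43.5
```

Yaw now matches the station's. Open, lift and back away, then check.

carry_out(
  increments=[
    {"dx": 0, "dy": 0, "dz": 0, "wx": 0, "wy": 0, "wz": 0, "grip": 0.8},
    {"dx": 0, "dy": 0, "dz": 0, "wx": 0, "wy": 0, "wz": 0, "grip": 0.5},
    {"dx": 0, "dy": 0, "dz": 0, "wx": 0, "wy": 0, "wz": 0, "grip": 0.5},
    {"dx": 0, "dy": 0, "dz": 0, "wx": 0, "wy": 0, "wz": 0, "grip": 0.5},
    {"dx": 0, "dy": 0, "dz": -1, "wx": 0, "wy": 0, "wz": 0, "grip": 0.5},
    {"dx": 0, "dy": 0, "dz": -2.5, "wx": 0, "wy": 0, "wz": 0, "grip": 0.5},
    {"dx": 0, "dy": 0, "dz": -4, "wx": 0, "wy": 0, "wz": 0, "grip": 0.5},
    {"dx": 1.6, "dy": 0, "dz": -4, "wx": 0, "wy": 0, "wz": 0, "grip": 0.5},
    {"dx": 3.2, "dy": 0, "dz": -4, "wx": 0, "wy": 0, "wz": 0, "grip": 0.5},
    {"dx": 4.8, "dy": 0, "dz": -4, "wx": 0, "wy": 0, "wz": 0, "grip": 0.5},
    {"dx": 6.4, "dy": 0, "dz": -4, "wx": 0, "wy": 0, "wz": 0, "grip": 0.5},
    {"dx": 8, "dy": -1, "dz": -4, "wx": 0, "wy": 0, "wz": 0, "grip": 0.5},
    {"dx": 8.5, "dy": -3, "dz": -4, "wx": 0, "wy": 0, "wz": 0, "grip": 0.5},
    {"dx": 8.5, "dy": -5, "dz": -4, "wx": 0, "wy": 0, "wz": 0, "grip": 0.5},
    {"dx": 8.5, "dy": -7, "dz": -4, "wx": 0, "wy": 0, "wz": 0, "grip": 0.5},
    {"dx": 8.5, "dy": -8, "dz": -4, "wx": 0, "wy": 0, "wz": 0, "grip": 0.5},
    {"dx": 8.5, "dy": -8, "dz": -4, "wx": 0, "wy": 0, "wz": 0, "grip": 0.5},
  ],
  newtons=40,
)

```text
t: 41.85
eef_pos: [0.4031, -0.0689, 0.1903]
ee_rot: [-3.14, 0.001, 3.123]
contact_force: [-0.0, 0.9, 0.1]
finger_gap: 0.0431
gripper_force: 0.0
```

```bash
python3 knob.py; python3 seat.py 0 1 2
python3 - <<'E'
from h import *
ct,cs=env.capture('top'),env.capture('side')
f=lambda a,x,y,w,h,s:cv2.resize(np.array(a['pixels'])[y:y+h,x:x+w],None,fx=s,fy=s,interpolation=cv2.INTER_CUBIC)
cv2.imwrite('pics/k3.png',np.hstack([f(ct,255,135,50,60,8),f(cs,318,130,50,60,8)]))
cv2.imwrite('pics/fin.png',f(cs,200,100,250,180,3.1))
E
```

```text
bar [1.06 1.04 1.08 1.02] [5.9 5.9 5.9 5.9]
bar [-0.2  -0.22 -0.24 -0.26] [19.  19.  19.  18.9]
bar [-0.2  -0.22 -0.24 -0.26] [12.4 12.4 12.4 12.4]
0.62 [0.617 0.136 0.105]
0.57 [0.631 0.138 0.105]
axis [0.61785992 0.12998141 0.        ] [273.16415701 156.85388881] [341.73560834 148.48752656]
well 0 [ 0.6136 -0.2     0.    ] [(array([ 0.6134, -0.2004, -0.0155]), np.float64(45.02)), (array([ 0.6123, -0.2019,  0.0495]), np.float64(84.91)), (array([ 0.6127, -0.2014,  0.0441]), np.float64(64.52))]
well 1 [ 0.615 -0.09   0.   ] [(array([ 0.6173, -0.1053,  0.8147]), np.float64(15.91)), (array([ 0.6122, -0.0948,  0.0414]), np.float64(86.47)), (array([ 0.6122, -0.0948,  0.0448]), np.float64(49.35))]
well 2 [0.6164 0.02   0.    ] [(array([0.6132, 0.0174, 0.0846]), np.float64(49.96)), (array([0.6142, 0.0161, 0.0647]), np.float64(84.72)), (array([0.6143, 0.0167, 0.0573]), np.float64(66.73))]
```

View pics/k3.png

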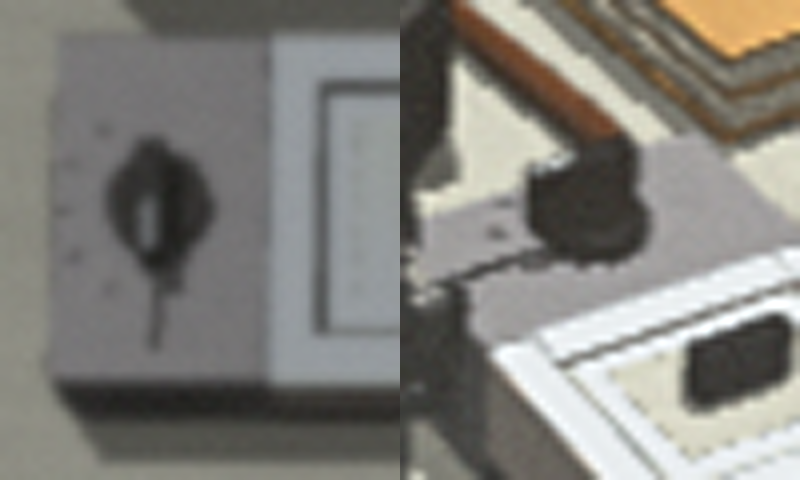

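View pics/fin.png

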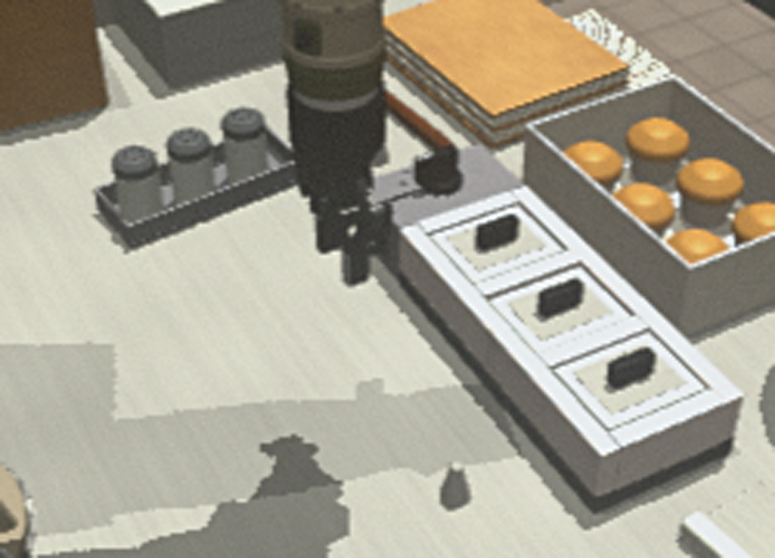

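Run:
```python
from h import *
O=np.array([.61786,.12998,.115])
for n in('top','side'):
    c=env.capture(n); g=cv2.GaussianBlur(cv2.cvtColor(np.array(c['pixels']),cv2.COLOR_BGR2GRAY).astype(np.float32),(0,0),.7)
    best=[]
    for th in np.arange(-.4,.41,.02):
        for off in np.arange(-.004,.0041,.001):
            R=Rn.from_euler('z',-.013-th)
            uv=np.array([proj(c,O+R.apply([-r,off,0])) for r in np.linspace(.010,.028,10)],np.float32)[None]
            best.append((cv2.remap(g,uv,None,cv2.INTER_LINEAR).mean(),round(th,2),round(off,4)))
    print(n,sorted(best)[::-1][:5])
```

```text
top [(np.float32(82.00004), np.float64(0.0), np.float64(0.0)), (np.float32(81.94643), np.float64(-0.04), np.float64(0.001)), (np.float32(81.767944), np.float64(0.02), np.float64(0.0)), (np.float32(81.34807), np.float64(-0.06), np.float64(0.001)), (np.float32(81.29877), np.float64(0.06), np.float64(-0.001))]
side [(np.float32(184.37796), np.float64(0.4), np.float64(0.004)), (np.float32(184.33298), np.float64(0.36), np.float64(0.004)), (np.float32(184.1997), np.float64(0.34), np.float64(0.004)), (np.float32(184.12643), np.float64(0.38), np.float64(0.004)), (np.float32(184.0112), np.float64(0.32), np.float64(0.004))]
```

The knob crop shows the pointer's white line at (150,225) in line with the zero bar at (155,310), and the top-view line fit gives θ = 0.00. The side picture is no use for this fit, because the bright bench behind the knob dominates it. The last picture shows the lids flush at (497,232), (560,297) and (630,367), and the shakers upright in the tray at (135,180), (190,160) and (243,140). The arm touches nothing.

```bash
python3 -c "
from cell import env
print(env.job_done())"
```

```text
the job is handed in; nothing more can be done
None
```

The job is handed in: in my last pictures all three shakers stand upright in the tray, the three lids look level and flush, and the knob pointer is on the zero bar, but the hand-in returned no verdict.

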